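Reset the make-up station for the next client

TASK

Get the make-up station ready for the next client: take the spent white palette out of the dock and lay it flat in the wooden refill tray, and slide every fresh palette lying on the table into a free bay of the dock until it drops fully home in its pocket, leaving the palette that is already there in place. Hang every hair tool lying about (brush, comb, hand mirror) by its eye on a peg of the sloping stand, one to a peg, lying flat on the board with its head hanging down, and do not disturb the other things on the table.

Things in the scene. Friction and masses are not known exactly. Their poses are not given: they have to be found in the camera images.
- dock: White palette dock, fixed, 210 mm (x) x 283 (y); origin: centre of the underside, open front to its -x. Front deck x -105 to -39, top z 15. Behind it 4 pockets 7 mm deep (floor z 8; x -39 to 95; 62 wide, middles at y -103.5, -34.5, 34.5, 103.5), ribs between them flush with the deck. A seated palette's origin: x 28 (2 mm play), z 8, same axes. Back wall stops palettes at x 95.
- cover (a point): Middle of the front lower edge of the dock's clear cover (x 52.5, z 40 mm in the dock; 6 mm thick, reaching to the back wall). 7 mm dividers with round noses part the bays under it. A palette goes in only by sliding to the dock's +x off the deck, under the cover, until it drops off the deck's edge into its pocket; to come out it is raised 9 mm and drawn to -x
- kept_palette: Black palette, full pans, coral tab, already seated in one of the dock's pockets; it stays there. 130 mm long (x) x 56 (y) x 12 thick, 0.16 kg. Upright pull tab on top: 10 mm thick (x) x 36 wide (y), centred at x = -28 mm, top 39 mm above the underside. Origin: centre of the underside; z up
- spent_palette: White palette with bare metal pans and white tab, at the start seated in a pocket of the dock. 130 mm long (x) x 56 (y) x 12 thick, 0.16 kg. Upright pull tab on top: 10 mm thick (x) x 36 wide (y), centred at x = -28 mm, top 39 mm above the underside. Origin: centre of the underside; z up
- refill_tray: Low wooden open tray, fixed, 185 mm (x) x 115 (y), walls 5 mm thick and 24 high, floor 5 mm thick. Origin: centre of the underside
- stand: Tool stand, fixed: a grey-green board 225 mm long up the slope x 296 wide (y), at 30 degrees to the table, low edge to the stand's -x, high edge to +x. Origin: on the table under the board's middle, whose face is 100 mm up. Three brass pegs square to the face, 31 mm long, 10 mm thick, round ends, 83 mm apart along y, 80 mm up the slope from the board's middle
- peg0 (a point): Peg 1 of the stand, counted from its -y side: a point on the peg's axis 5 mm above the board's face, where the middle of a hung tool's eye comes to lie (about 4 mm play round the peg); axes as the stand's
- peg1 (a point): Peg 2 of the stand, counted from its -y side: a point on the peg's axis 5 mm above the board's face, where the middle of a hung tool's eye comes to lie (about 4 mm play round the peg); axes as the stand's
- peg2 (a point): Peg 3 of the stand, counted from its -y side: a point on the peg's axis 5 mm above the board's face, where the middle of a hung tool's eye comes to lie (about 4 mm play round the peg); axes as the stand's
- palette_a: Fresh palette, black with red and rose pans, coral tab, on the table; absent in some starts. 130 mm long (x) x 56 (y) x 12 thick, 0.16 kg. Upright pull tab on top: 10 mm thick (x) x 36 wide (y), centred at x = -28 mm, top 39 mm above the underside. Origin: centre of the underside; z up
- palette_b: Fresh palette, black with beige and brown pans, coral tab, on the table; absent in some starts. 130 mm long (x) x 56 (y) x 12 thick, 0.16 kg. Upright pull tab on top: 10 mm thick (x) x 36 wide (y), centred at x = -28 mm, top 39 mm above the underside. Origin: centre of the underside; z up
- palette_c: Fresh palette, black with mauve and violet pans, coral tab, on the table; absent in some starts. 130 mm long (x) x 56 (y) x 12 thick, 0.16 kg. Upright pull tab on top: 10 mm thick (x) x 36 wide (y), centred at x = -28 mm, top 39 mm above the underside. Origin: centre of the underside; z up
- paddle_brush: Black paddle brush, head 68 x 52 mm, its bristle pad 22 mm high facing up. Absent in some starts. 0.09 kg, lies flat. Origin: underside of the handle at the place to grip (handle 20 mm wide (y), 14 thick, x = -30 to 70 mm). +x runs to the eye, z out of the upper face. Eye: ring 10 mm thick, hole 18 mm wide, centre at x = 85 mm; head end at about x = -98 mm
- paddle_brush_eye (a point): Middle of the eye of that tool, 5 mm above its underside; axes as the tool's
- wide_comb: Orange wide-toothed comb with a handle, head 70 x 46 mm, 10 mm thick. Absent in some starts. 0.09 kg, lies flat. Origin: underside of the handle at the place to grip (handle 20 mm wide (y), 14 thick, x = -30 to 70 mm). +x runs to the eye, z out of the upper face. Eye: ring 10 mm thick, hole 18 mm wide, centre at x = 85 mm; head end at about x = -98 mm
- wide_comb_eye (a point): Middle of the eye of that tool, 5 mm above its underside; axes as the tool's
- round_mirror: White round hand mirror, 66 mm across, 10 mm thick. Absent in some starts. 0.09 kg, lies flat. Origin: underside of the handle at the place to grip (handle 20 mm wide (y), 14 thick, x = -30 to 70 mm). +x runs to the eye, z out of the upper face. Eye: ring 10 mm thick, hole 18 mm wide, centre at x = 85 mm; head end at about x = -98 mm
- round_mirror_eye (a point): Middle of the eye of that tool, 5 mm above its underside; axes as the tool's
- cream_jar: Bystander: white jar with a brass cap, 60 mm across, 50 tall. Origin: centre of the underside
- powder_tin: Bystander: round blue tin, 64 mm across, 30 tall. Origin: centre of the underside
- phone: Bystander: black phone, 150 x 72 x 9 mm. Origin: centre of the underside
- compact: Bystander: round brass compact, 80 mm across, 18 tall. Origin: centre of the underside
- blush_box: Bystander: red box 60 x 60 x 22 mm. Origin: centre of the underside
Mind the look-alikes: they are no part of the job. Leave any orange look-alike of the palette_a alone.

How it is judged (in metres and radians):
At the end, for the whole second after the job is handed in: All fresh palettes and the kept one lie in pockets (5 mm along x, 2.5 mm height, 0.04 rad level); the spent one flat on the tray floor, within 40 mm of its middle; every tool's eye within 12 mm of a peg point, flat on the board (tilt 0.38-0.67), eye up, within 0.57 rad of straight. At rest (x of palette_a in the frame of dock between 0.023 and 0.033 m and z of each of palette_a, palette_b, palette_c, kept_palette in the frame of dock below 0.0105 m and y of palette_a in the frame of dock between -0.115 and 0.115 m and angle between the z axis of each of palette_a, palette_b, palette_c, kept_palette and the z axis of dock, either way round below 0.04 rad and linear speed of each of palette_a, palette_b, palette_c, kept_palette, spent_palette, paddle_brush, wide_comb, round_mirror below 0.02 m/s and x of palette_b in the frame of dock between 0.023 and 0.033 m and y of palette_b in the frame of dock between -0.115 and 0.115 m and x of palette_c in the frame of dock between 0.023 and 0.033 m and y of palette_c in the frame of dock between -0.115 and 0.115 m and x of kept_palette in the frame of dock between 0.023 and 0.033 m and y of kept_palette in the frame of dock between -0.115 and 0.115 m and x of spent_palette in the frame of refill_tray between -0.04 and 0.04 m and y of spent_palette in the frame of refill_tray between -0.04 and 0.04 m and z of spent_palette in the frame of refill_tray below 0.011 m and angle between the z axis of spent_palette and the z axis of refill_tray, either way round below 0.08 rad and angle between spent_palette's own z axis and vertical below 0.3 rad and (distance between paddle_brush_eye and peg0 below 0.012 m or distance between paddle_brush_eye and peg1 below 0.012 m or distance between paddle_brush_eye and peg2 below 0.012 m) and angle between paddle_brush's own z axis and vertical between 0.38 and 0.67 rad and angle between the x axis of each of paddle_brush, wide_comb, round_mirror and the y axis of stand, either way round above 1 rad and x of each of paddle_brush_eye, wide_comb_eye, round_mirror_eye in the frame of stand above 0.03 m and (distance between wide_comb_eye and peg0 below 0.012 m or distance between wide_comb_eye and peg1 below 0.012 m or distance between wide_comb_eye and peg2 below 0.012 m) and angle between wide_comb's own z axis and vertical between 0.38 and 0.67 rad and (distance between round_mirror_eye and peg0 below 0.012 m or distance between round_mirror_eye and peg1 below 0.012 m or distance between round_mirror_eye and peg2 below 0.012 m) and angle between round_mirror's own z axis and vertical between 0.38 and 0.67 rad); the robot touches nothing.
It fails at once if a bystander is knocked over or moved more than 6 cm ((distance of cream_jar from where it was at the start of the episode above 0.06 m or angle between cream_jar's own z axis and vertical above 0.6 rad) or (distance of powder_tin from where it was at the start of the episode above 0.06 m or angle between powder_tin's own z axis and vertical above 0.6 rad) or (distance of phone from where it was at the start of the episode above 0.06 m or angle between phone's own z axis and vertical above 0.6 rad) or (distance of compact from where it was at the start of the episode above 0.06 m or angle between compact's own z axis and vertical above 0.6 rad) or (distance of blush_box from where it was at the start of the episode above 0.06 m or angle between blush_box's own z axis and vertical above 0.6 rad)).
Of palette_a, palette_b, palette_c only 2 to 3 are there at a start; the rules pass over those that are not, and their reading is None.
Of paddle_brush, wide_comb, round_mirror only 2 to 3 are there at a start; the rules pass over those that are not, and their reading is None.
At some moment in a run one of palette_a, palette_b, palette_c, paddle_brush, wide_comb, round_mirror may be knocked a few centimetres aside while the robot is not near it.
Once in a run the grip may slacken for a moment while it holds something.
It also fails if it takes over 210 s, if anything falls off the work surface, if the arm or the gripper's body presses on something with over 40 N, if the wrist force passes 120 N, or if a joint passes its speed limit or range.

ROBOT

A 6-joint arm with a two-finger parallel gripper is mounted at the origin on the work surface. World frame = base frame: x ahead of the robot, y to its left, z up, the work surface at z = 0. Lengths are in mm, angles in rad, forces in N, time in s.
With the tool pointing down it reaches from about 350 to 775 mm from the base axis. Payload 7.3 kg.
Tool frame: the origin (TCP) lies between the finger pads; the fingertips stand 8 mm ahead of it and the grasp point (between the pads) lies 11 mm behind it; y points along the fingers, z is the direction in which the jaws open and shut, and the axes are right-handed (so a half turn about y gives the same grasp; the last joint's range is limited). The gripper opens to 92 mm and grips with 3 to 60 N. Pads are 19 mm wide; open, the fingers measure 130 mm over their backs; the gripper's body (75 mm by 190 mm) begins 47 mm behind the grasp point.
Start: joints at [-1.483, 0.342, 1.524, -0, 1.275, -0.146], TCP at [121.651, -510.73, 234.741] pointing down, gripper open.
Joint ranges: [-2.53, 2.53], [-0.77, 2.02], [0.04, 2.7], [-1, 4.14], [0.28, 2.66], [-3.11, 3.11]. Speed limits (rad/s): [2.57, 2.57, 3.14, 3.14, 3.14, 3.14].

INTERFACE

Orientations are given as [roll, pitch, yaw] about the fixed x, y, z axes, in that order (R = Rz(yaw) Ry(pitch) Rx(roll)).
In Python, from plant import bot, vision, job gives the robot as it stands. The module is installed in compiled form; this text tells all that it offers.
- The arm moves only by the tool arm_command, never from a script. Its argument "deltas" is a list of rows, each a list of 4 numbers: the shift along the tool's x, y, z in m, then the turn about the tool's y in degrees. In form: [[x, y, z, twist], ...]. A call has 1 to 5 rows; each row shifts and turns the commanded pose from where the row before left it, along the tool's axes as they then stand; what a row does not reach is not made up. A row lasts 1/10 s, in which the tool goes at most 50 mm and 8.59 degrees, less where a joint would pass 70% of its speed; a pose out of reach is approached as far as the arm can. A call is refused whole if a number of a shift passes 0.05 or a number of a turn 8.59, either way. A call with a gripper value outside its range is refused whole. "claw" is the closure in counts, from 0 (fully open) to 255 (shut), set as the call begins (left out, the last holds). The fingers move at their own pace and stop on an object; the grip force is fixed at half the most. Time passes only in rows, so rows that do not move let the fingers close. It gives the time, the measured TCP pose, the force and the opening at its end, in the units of the state.
- bot.get_obs(): the state, without advancing time (a new reading comes with each control period).
- vision.capture(name): name is "scene" or "side" or "wrist"; returns a dict with "img" (420x560x3 uint8, red, green, blue), "camera_matrix" (3x3 intrinsics, pixels), "world_to_cam" (4x4, takes a point from world to camera coordinates); the wrist camera has in their place "mount" (4x4, takes a point from camera to tool coordinates, whose origin is the TCP and whose axes are the tool frame's). Camera axes: x right, y down, z forward; pixel columns grow to the right and rows downward; lengths in mm; the calibration is good to about 2 mm. The wrist camera is an equidistant fisheye: a pixel r from the principal point sees the ray r / f radians off the axis. A picture is of the moment at which its call begins: read the wrist's pose just before it. There is no depth.
- job.close_job(): hands the job in, once; it reports no verdict.
Trained networks look in a picture, given as the dict that the camera call returned (one of the last four; its "shot" number tells which), for a name from the list of things; names that differ only in an ending like _2 or _b are one class to them, and where a whole thing is asked for, a point or a joint stands for the part that bears it (a point fixed in the world has none). Each returns a list of dicts, best first, with "confidence" (0 to 1); they miss things now and then, are a little off and sometimes report something else, mostly with a low value. They report only what shows in the picture. A call takes as long as a camera call. They do not tell look-alikes from the thing itself.
- vision.find_in(picture, name): "xyz" ([x, y, z] in mm, in the coordinates of the camera as it stood for that picture, good to about 4 mm: the middle of the surface that is visible of it).
- vision.regions_of(picture, name): "mask" (420x560 bool, what is visible of it).
The state is a dict: "time": time; "joint_positions": joint angles; "dq": joint speeds; "tau": joint torques, N m; "tool_pos": TCP position; "tcp_rot": TCP orientation; "contact_force": force on the tool from outside, world axes, zero at the start; "moment": the same for the moment, N m; "grip_width": finger opening in mm.
Only numpy, scipy, OpenCV 4.12 (cv2) and the standard library are available. Lean on these libraries where they do the work, as an engineer would, in place of code of your own. Each camera call takes 0.05 s, during which the arm holds its last target. There are 200 camera calls.

## Working session

There is one attempt and no reset: what is moved stays moved. The work goes in short steps, Python scripts to look and compute and a tool call to move; the robot and the scene stay as the last step left them, time stands still between calls to the robot, and variables do not carry over. Pictures are saved under pics/ and viewed, about 12 in all and at most 16, crops included, and the job is handed in when it is done.

Besides the shell and the picture viewer there is one more tool, called after ">>>" as name([rows], argument=value, ...), one row to a line, values as JSON. arm_command: Moves the arm, as the interface text tells. Its arguments: {"type":"object","properties":{"deltas":{"type":"array","items":{"type":"array","items":{"type":"number"}}},"claw":{"type":"number"}},"required":["deltas"]}

```bash
mkdir -p pics; cat > h.py <<'E'
import numpy as np, cv2
from plant import bot, vision, job
from scipy.spatial.transform import Rotation as Ro
def Rt(o): return Ro.from_euler('xyz',o['tcp_rot']).as_matrix()
def save(p,n,s=1,crop=None):
    im=p['img'][...,::-1]
    if crop: im=im[crop[1]:crop[3],crop[0]:crop[2]]
    cv2.imwrite('pics/'+n,cv2.resize(im,None,fx=s,fy=s,interpolation=cv2.INTER_CUBIC))
def pix2w(p,u,v,z):
    T=p['world_to_cam'];K=p['camera_matrix'];R=T[:3,:3];t=T[:3,3]
    d=R.T@np.linalg.inv(K)@np.array([u,v,1.]);c=-R.T@t
    return c+d*(z-c[2])/d[2]
def cam2w(p,x,obs=None):
    if 'world_to_cam' in p: return (np.linalg.inv(p['world_to_cam'])@np.r_[x,1])[:3]
    return Rt(obs)@((p['mount']@np.r_[x,1])[:3])+np.array(obs['tool_pos'])
def w2pix(p,X):
    q=(p['world_to_cam']@np.r_[X,1])[:3];q=p['camera_matrix']@q;return q[:2]/q[2]
def wpix2w(p,obs,u,v,z):
    K=p['camera_matrix'];a=np.array([(u-K[0,2])/K[0,0],(v-K[1,2])/K[1,1]]);r=np.hypot(*a)
    d=np.r_[a/max(r,1e-9)*np.sin(r),np.cos(r)];M=p['mount'];R=Rt(obs)
    d=R@M[:3,:3]@d;c=R@M[:3,3]+np.array(obs['tool_pos']);return c+d*(z-c[2])/d[2]
E
python3 - <<'E'
from h import *
o=bot.get_obs();print({k:np.round(v,3) for k,v in o.items()});print(Rt(o).round(3))
for n in('scene','side'):
    p=vision.capture(n);save(p,n+'0.png',1.4);T=p['world_to_cam'];print(n,(-T[:3,:3].T@T[:3,3]).round())
    for k in 'dock kept_palette spent_palette refill_tray stand palette_a palette_b palette_c paddle_brush wide_comb round_mirror cream_jar powder_tin phone compact blush_box'.split():
        print(k,[(cam2w(p,d['xyz']).round().tolist(),w2pix(p,cam2w(p,d['xyz'])).round().tolist(),round(d['confidence'],2)) for d in vision.find_in(p,k)])
E
```

```text
{'time': np.float64(0.0), 'joint_positions': array([-1.483,  0.343,  1.525, -0.   ,  1.275, -0.146]), 'dq': array([ 0.001, -0.001, -0.001,  0.001, -0.002, -0.001]), 'tau': array([-2.0000e-03, -4.3124e+01, -2.4422e+01,  7.2000e-02,  5.6000e-02,
       -0.0000e+00]), 'tool_pos': array([ 121.594, -510.301,  234.034]), 'tcp_rot': array([-1.572,  0.   , -2.908]), 'contact_force': array([ 0.068, -0.036, -0.026]), 'moment': array([ 0.005, -0.003, -0.029]), 'grip_width': np.float64(91.887)}
[[-0.973 -0.     0.232]
 [-0.232  0.002 -0.973]
 [-0.    -1.    -0.002]]
scene [1321.   67. 1056.]
dock [([634.0, -135.0, 15.0], [244.0, 269.0], 0.68)]
kept_palette [([614.0, -97.0, 21.0], [258.0, 264.0], 0.62)]
spent_palette [([623.0, -238.0, 24.0], [207.0, 261.0], 0.7), ([613.0, -98.0, 23.0], [258.0, 263.0], 0.49), ([551.0, 152.0, 8.0], [351.0, 256.0], 0.46)]
refill_tray [([517.0, -400.0, 6.0], [163.0, 229.0], 0.9)]
stand [([618.0, 387.0, 100.0], [448.0, 266.0], 0.71), ([358.0, 231.0, 12.0], [378.0, 207.0], 0.35)]
palette_a [([428.0, -277.0, 13.0], [210.0, 209.0], 0.91), ([417.0, -126.0, 15.0], [260.0, 
[... 1754 characters left out ...]
46.0], 0.62)]
paddle_brush [([342.0, 238.0, 14.0], [253.0, 332.0], 0.56), ([519.0, -397.0, 5.0], [337.0, 194.0], 0.33)]
wide_comb [([532.0, 159.0, 10.0], [220.0, 278.0], 0.58)]
round_mirror [([569.0, 66.0, 13.0], [234.0, 254.0], 0.72)]
cream_jar [([648.0, -355.0, 33.0], [300.0, 181.0], 0.6), ([577.0, 70.0, 15.0], [231.0, 253.0], 0.25)]
powder_tin [([616.0, -228.0, 19.0], [285.0, 202.0], 0.68), ([295.0, 411.0, 30.0], [209.0, 397.0], 0.63), ([647.0, -353.0, 33.0], [300.0, 181.0], 0.44)]
phone [([279.0, -429.0, 7.0], [405.0, 213.0], 0.59), ([343.0, 236.0, 18.0], [253.0, 330.0], 0.39)]
compact [([315.0, 318.0, 23.0], [237.0, 360.0], 0.88)]
blush_box [([385.0, 127.0, 20.0], [270.0, 293.0], 0.92)]
```

View pics/scene0.png

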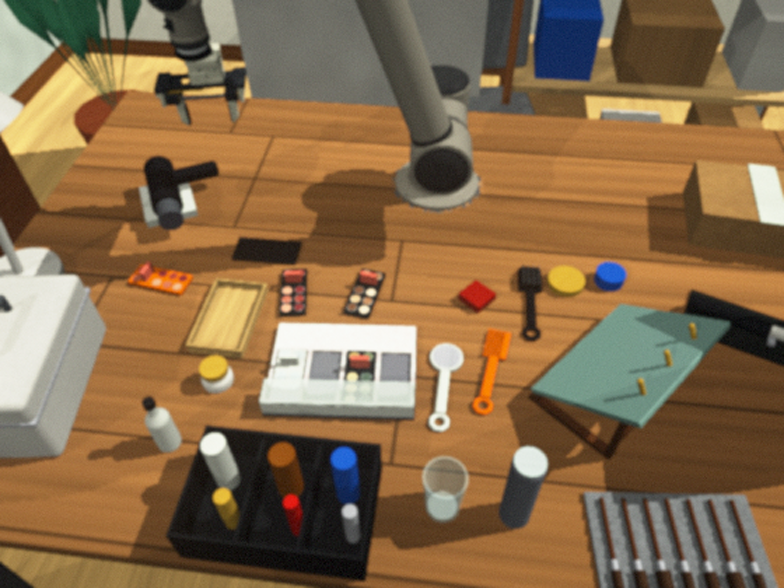

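View pics/side0.png

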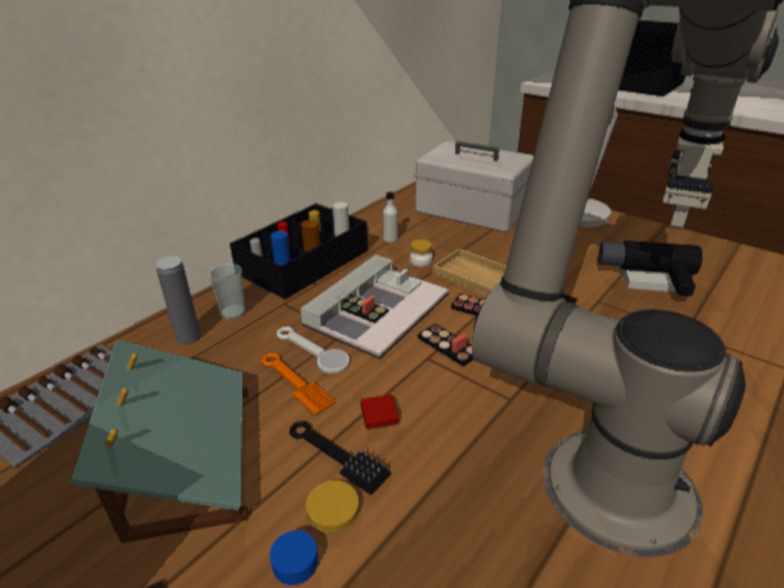

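Scene picture: fresh palettes are red (293,292) and beige (365,294). The orange palette at (160,280) is a look-alike, so I leave it. The spent white palette is in the left bay (288,362) and the kept one in the third (360,365). Tools are brush (530,300), comb (490,370) and mirror (443,385). I'm moving over the dock for a close look.

>>> arm_command([
  [-0.043,-0.012,-0.0234,0],
  [-0.043,-0.012,-0.0234,0],
  [-0.043,-0.012,-0.0234,0],
  [-0.043,-0.012,-0.0234,0],
  [-0.043,-0.012,-0.0234,0],
])

```text
time: 2.2
tool_pos: [303.3, -346.9, 294.9]
tcp_rot: [-1.57, 0.0, -2.908]
contact_force: [0.4, -0.5, 0.1]
grip_width: 91.9
```

>>> arm_command([
  [-0.043,-0.012,-0.0234,0],
  [-0.043,-0.012,-0.0234,0],
  [-0.043,-0.012,-0.0234,0],
  [-0.043,-0.012,-0.0234,0],
  [-0.043,-0.012,-0.0234,0],
])

```text
time: 2.7
tool_pos: [484.0, -184.4, 354.5]
tcp_rot: [-1.57, 0.0, -2.908]
contact_force: [-0.0, -0.4, -0.6]
grip_width: 92.0
```

>>> arm_command([
  [0,0,0,-8.5],
  [0,0,0,-8.5],
  [0,0,0,-8.5],
  [0,0,0,-8.5],
  [0,0,0,-8.5],
])

```text
time: 3.2
tool_pos: [482.8, -186.0, 353.7]
tcp_rot: [-1.571, -0.0, -2.16]
contact_force: [0.1, 0.3, 0.5]
grip_width: 91.8
```

>>> arm_command([
  [0,0,0,-8.5],
  [0,0,0,-8.5],
  [0,0,0,-8.5],
  [0,0,0,-8.5],
  [0,0,0,0],
])

```text
time: 3.7
tool_pos: [482.8, -186.1, 353.7]
tcp_rot: [-1.571, -0.0, -1.571]
contact_force: [0.1, -0.3, 0.2]
grip_width: 91.6
```

```bash
python3 - <<'E'
from h import *
o=bot.get_obs();print({k:np.round(o[k],3) for k in('time','tool_pos','tcp_rot','joint_positions','grip_width')});print(Rt(o).round(3))
p=vision.capture('wrist');save(p,'w1.png',1.4);print(p['mount'].round(3),p['camera_matrix'])
for k in 'dock spent_palette palette_a palette_b kept_palette refill_tray'.split():
    print(k,[(cam2w(p,d['xyz'],o).round().tolist(),round(d['confidence'],2)) for d in vision.find_in(p,k)])
E
```

```text
{'time': np.float64(3.7), 'tool_pos': array([ 482.786, -186.073,  353.73 ]), 'tcp_rot': array([-1.571, -0.   , -1.571]), 'joint_positions': array([-0.516,  0.264,  1.31 , -0.   ,  1.568, -0.515]), 'grip_width': np.float64(91.65)}
[[-0.001 -0.     1.   ]
 [-1.    -0.    -0.001]
 [ 0.    -1.    -0.   ]]
[[  -0.       0.952    0.308  -84.65 ]
 [   0.      -0.308    0.952 -149.434]
 [   1.       0.       0.      -0.396]
 [   0.       0.       0.       1.   ]] [[325.1922621    0.         278.15040349]
 [  0.         325.1922621  212.3203143 ]
 [  0.           0.           1.        ]]
dock [([601.0, -131.0, 16.0], 0.69)]
spent_palette [([616.0, -234.0, 18.0], 0.92)]
palette_a [([422.0, -544.0, 12.0], 0.96), ([425.0, -276.0, 15.0], 0.85), ([407.0, -116.0, 12.0], 0.85)]
palette_b [([422.0, -544.0, 12.0], 0.96), ([425.0, -276.0, 15.0], 0.85), ([407.0, -116.0, 12.0], 0.85)]
kept_palette [([611.0, -105.0, 18.0], 0.58)]
refill_tray [([509.0, -380.0, 5.0], 0.87), ([422.0, -276.0, 13.0], 0.4), ([599.0, -127.0, 17.0], 0.25)]
```

View pics/w1.png

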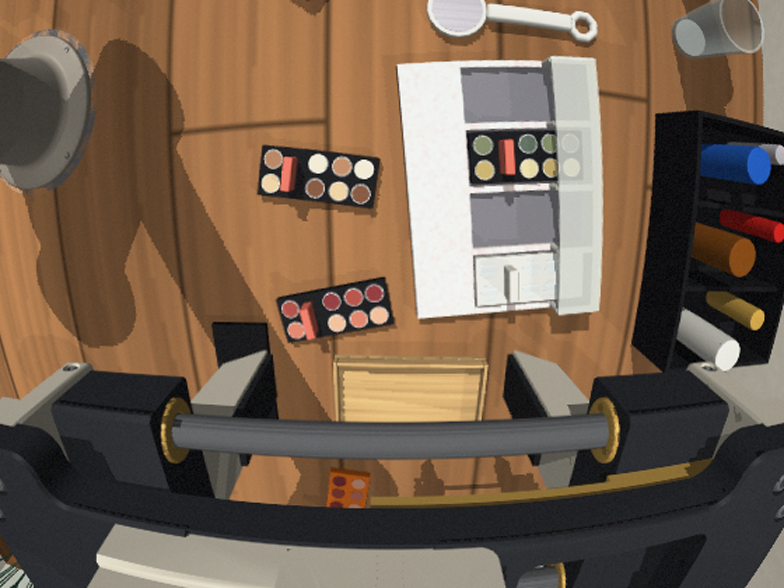

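Wrist view (1.4x): red palette (335,310), beige (320,178), dock front corners (397,66) and (419,318), spent tab (512,283), tray (410,390), and the orange look-alike (348,490). Next I compute poses.

```bash
python3 - <<'E'
from h import *
o=bot.get_obs();p=vision.capture('wrist')
def P(n,z,*pts):
    for u,v in pts: print(n,wpix2w(p,o,u/1.4,v/1.4,z)[:2].round(1))
P('dockfront',15,(397,66),(419,318))
P('dockedge15',15,(461,68),(469,128),(468,185),(476,307))
P('bcorn',12,(263,145),(380,157),(376,209),(258,199))
P('acorn',12,(276,297),(384,278),(395,323),(287,342))
P('spent',20,(473,255),(477,307))
P('coveredge top46',46,(549,62),(558,312))
P('spent tabtop47',47,(507,265),(513,264),(518,299),(512,301))
P('kept tabtop47',47,(500,140),(511,139),(515,172),(503,173))
P('tray',24,(334,357),(488,359))
for k in('palette_a','spent_palette','kept_palette','dock'):
  for d in vision.regions_of(p,k):
    m=d['mask'];v,u=np.nonzero(m);c=cv2.findContours(m.astype('uint8'),0,1)[0];c=max(c,key=len)[:,0]
    z={'palette_a':12,'spent_palette':20,'kept_palette':20,'dock':15}[k]
    q=np.array([wpix2w(p,o,a,b,z)[:2] for a,b in c],'float32');print(k,round(d['confidence'],2),np.round(cv2.boxPoints(cv2.minAreaRect(q)),0).tolist(),cv2.minAreaRect(q))
E
```

```text
dockfront [490.9  -4.9]
dockfront [ 516.  -284.3]
dockedge15 [558.5  -5.3]
dockedge15 [567.1 -71. ]
dockedge15 [ 567.  -132.8]
dockedge15 [ 581.6 -271.3]
bcorn [345.5 -86.1]
bcorn [ 472.7 -103.6]
bcorn [ 468. -160.]
bcorn [ 337.3 -145.7]
acorn [ 350.9 -259.5]
acorn [ 476.2 -237.5]
acorn [ 488.5 -291.5]
acorn [ 359.5 -316.1]
spent [ 574.1 -209.1]
spent [ 581.8 -269.6]
coveredge top46 [645.9   2.7]
coveredge top46 [ 670.8 -267.1]
spent tabtop47 [ 606.3 -213.5]
spent tabtop47 [ 612.8 -212.4]
spent tabtop47 [ 621.5 -251.3]
spent tabtop47 [ 614.9 -253.6]
kept tabtop47 [593.5 -83.7]
kept tabtop47 [605.  -82.1]
kept tabtop47 [ 610.1 -115.7]
kept tabtop47 [ 597.4 -117.3]
tray [ 417.2 -329.5]
tray [ 598.7 -333.5]
palette_a 0.77 [[391.0, -579.0], [447.0, -584.0], [453.0, -508.0], [397.0, -504.0]] ((421.9518737792969, -543.6717529296875), (75.50869750976562, 56.38972091674805), 85.45918273925781)
palette_a 0.56 [[335.0, -142.0], [464.0, -160.0], [472.0, -104.0], [343.0, -86.0]] ((403.3760070800781, -123.01547241210938), (57.25082778930664, 130.264892578125), 82.12107849121094)
spent_palette 0.73 [[574.0, -209.0], [580.0, -270.0], [678.0, -261.0], [673.0, -200.0]] ((626.3352661132812, -235.03216552734375), (99.13700866699219, 60.44723892211914), 5.228795051574707)
kept_palette 0.78 [[562.0, -76.0], [567.0, -131.0], [666.0, -123.0], [661.0, -67.0]] ((613.8895263671875, -99.15232849121094), (99.05470275878906, 56.03096008300781), 5.147644519805908)
kept_palette 0.61 [[520.0, 70.0], [523.0, 27.0], [714.0, 39.0], [711.0, 82.0]] ((617.1852416992188, 54.61640167236328), (191.15850830078125, 43.00943374633789), 3.609776258468628)
```

>>> arm_command([
  [0,0,0,-5.1],
  [0.0104,0.0453,0.0211,0],
  [0.0104,0.0453,0.0211,0],
  [0.0104,0.0453,0.0211,0],
  [0.0104,0.0453,0.0211,0],
], claw=140)

```text
time: 4.8
tool_pos: [569.5, -219.8, 174.7]
tcp_rot: [-1.57, -0.0, -1.484]
contact_force: [1.0, -0.6, -0.0]
grip_width: 56.3
```

>>> arm_command([
  [0.0104,0.0453,0.0211,0],
  [0.0104,0.0453,0.0211,0],
  [0,0,0,0],
  [0,0,0,0],
])

```text
time: 5.2
tool_pos: [611.1, -235.9, 86.1]
tcp_rot: [-1.574, 0.002, -1.484]
contact_force: [1.4, -0.1, 0.1]
grip_width: 41.5
```

```bash
cat >> h.py <<'E'
def psi(o): z=Rt(o)[:,2]; return np.degrees(np.arctan2(z[1],z[0]))
def plan(x,y,z,ps,o=None,cur=None,step=45.):
    """rows from the present (or cur=(x,y,z,psi)) to the goal: twist first, then straight"""
    if cur is None: o=o or bot.get_obs();cur=(*o['tool_pos'],psi(o))
    tw=-((ps-cur[3]+180)%360-180); n=int(np.ceil(abs(tw)/8.55-1e-6)); 
    if n: print(f'  twist {n} x [0,0,0,{tw/n:.2f}]')
    d=np.array([x,y,z])-cur[:3];a=np.radians(ps)
    t=np.array([np.sin(a)*d[0]-np.cos(a)*d[1],-d[2],np.cos(a)*d[0]+np.sin(a)*d[1]])
    m=max(1,int(np.ceil(np.linalg.norm(t)/step))); print(f'  shift {m} x',(t/m/1000).round(4).tolist(),'total',t.round(1).tolist())
    return (x,y,z,ps)
E
python3 - <<'E'
from h import *
o=bot.get_obs();print({k:np.round(o[k],3) for k in('time','tool_pos','grip_width')},psi(o))
p=vision.capture('wrist');save(p,'w2.png',1.4)
E
```

```text
{'time': np.float64(5.2), 'tool_pos': array([ 611.13 , -235.914,   86.118]), 'grip_width': np.float64(41.523)} 4.993166154599712
```

View pics/w2.png

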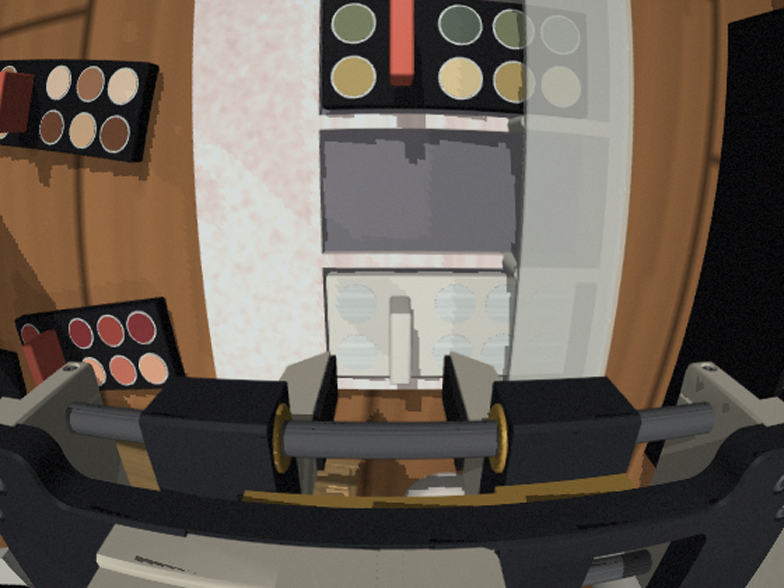

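The view shows the spent tab (400,340), the fingers straddling it, and the empty pocket 2 (420,190). I'm refining the dock pose from this.

```bash
python3 - <<'E'
from h import *
o=bot.get_obs();p=vision.capture('wrist')
def P(n,z,*pts):
    for u,v in pts: print(n,wpix2w(p,o,u/1.4,v/1.4,z)[:2].round(1))
P('pocket2 edge15',15,(319,129),(321,253),(515,252))
P('spent tab47',47,(390,296),(411,296),(411,383),(391,383))
P('kept tab47',47,(390,84),(413,84))
P('spent top20',20,(327,273),(328,377))
P('kept top20',20,(320,109))
x,y,z,_=np.r_[o['tool_pos'],0];print(psi(o))
E
```

```text
pocket2 edge15 [ 569.3 -141.7]
pocket2 edge15 [ 574.3 -203.6]
pocket2 edge15 [ 672.9 -194. ]
spent tab47 [ 610. -213.]
spent tab47 [ 619.2 -212.2]
spent tab47 [ 623.8 -255.5]
spent tab47 [ 614.3 -256.3]
kept tab47 [ 602.  -122.1]
kept tab47 [ 611.4 -121.2]
spent top20 [ 578.4 -212.4]
spent top20 [ 581.3 -270.6]
kept top20 [ 569.8 -132.2]
4.995332228585732
```

>>> arm_command([
  [0.0025,0.01,0.0055,0],
  [0,0.02,0,0],
  [0,0.015,0,0],
  [0,0,0,0],
  [0,0,0,0],
])

```text
time: 5.8
tool_pos: [617.5, -238.3, 43.1]
tcp_rot: [-1.57, -0.0, -1.484]
contact_force: [-0.5, -0.6, -0.0]
grip_width: 41.8
```

>>> arm_command([
  [0,0.011,0,0],
  [0,0,0,0],
])

```text
time: 6.0
tool_pos: [616.9, -238.0, 30.6]
tcp_rot: [-1.572, 0.001, -1.484]
contact_force: [-0.2, -0.1, 0.0]
grip_width: 41.8
```

>>> arm_command([
  [0,0,0,0],
  [0,0,0,0],
  [0,0,0,0],
  [0,0,0,0],
  [0,0,0,0],
], claw=255)

```text
time: 6.5
tool_pos: [617.4, -238.3, 31.7]
tcp_rot: [-1.571, -0.0, -1.484]
contact_force: [-0.4, 0.1, 0.7]
grip_width: 9.4
```

>>> arm_command([
  [0,-0.004,0,0],
  [0,-0.005,0,0],
  [0,-0.004,0,0],
  [0,0,0,0],
  [0,0,0,0],
])

```text
time: 7.0
tool_pos: [617.4, -238.2, 44.7]
tcp_rot: [-1.571, -0.0, -1.484]
contact_force: [-0.2, -0.0, -2.6]
grip_width: 9.7
```

>>> arm_command([
  [0,0,-0.02,0],
  [0,0,-0.025,0],
  [0,0,-0.025,0],
  [0,-0.03,0,0],
  [0,-0.03,0,0],
])

```text
time: 7.5
tool_pos: [546.2, -244.1, 104.2]
tcp_rot: [-1.573, 0.002, -1.484]
contact_force: [0.5, -0.7, -0.3]
grip_width: 9.9
```

```bash
python3 - <<'E'
from h import *
o=bot.get_obs();print(np.round(o['tool_pos'],1),o['grip_width'],psi(o)); plan(479,-389,100,-1,step=35)
E
```

```text
[ 546.2 -244.1  104.2] 9.886724571047806 4.946467338989097
  twist 1 x [0,0,0,5.95]
  shift 5 x [0.0292, 0.0008, -0.0129] total [146.1, 4.2, -64.7]
```

>>> arm_command([
  [0,0,0,6],
  [0.0292,0,-0.0129,0],
  [0.0292,0,-0.0129,0],
  [0.0292,0,-0.0129,0],
  [0.0292,0,-0.0129,0],
])

```text
time: 8.0
tool_pos: [493.4, -361.1, 104.4]
tcp_rot: [-1.571, 0.0, -1.588]
contact_force: [0.5, 0.8, -0.9]
grip_width: 10.0
```

>>> arm_command([
  [0.0292,0,-0.0129,0],
  [0,0,0,0],
  [0,0,0,0],
])

```text
time: 8.3
tool_pos: [480.1, -389.4, 104.2]
tcp_rot: [-1.571, 0.001, -1.59]
contact_force: [0.5, -0.0, -2.2]
grip_width: 9.9
```

```bash
python3 - <<'E'
from h import *
o=bot.get_obs();print(np.round(o['tool_pos'],1),o['grip_width'],psi(o))
p=vision.capture('wrist');save(p,'w3.png',1.4)
for n in('scene',):
  p=vision.capture(n);print([(cam2w(p,d['xyz']).round().tolist(),round(d['confidence'],2)) for d in vision.find_in(p,'refill_tray')])
E
```

```text
[ 480.1 -389.4  104.2] 9.892980152959394 -1.103716236716666
[([542.0, -382.0, 6.0], 0.68), ([615.0, 380.0, 102.0], 0.43)]
```

View pics/w3.png

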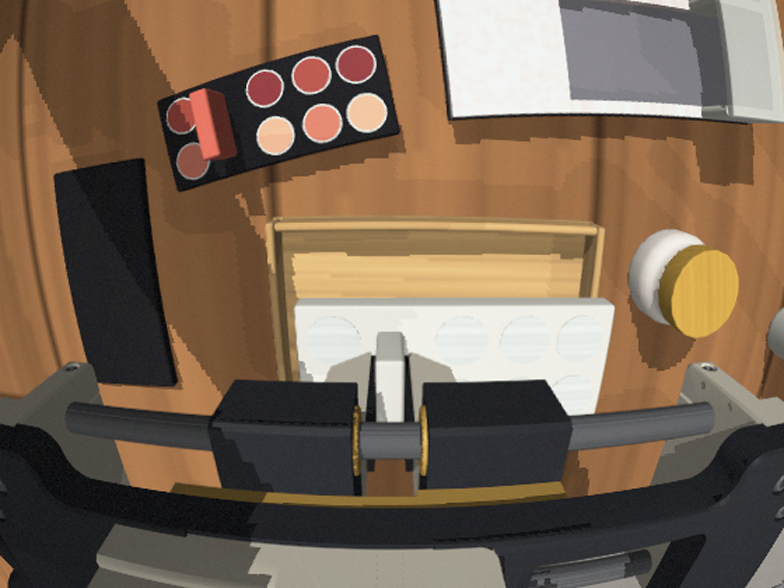

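The held white palette is above the tray. The tray's far wall runs (272,221)–(603,228), and the red palette corners are (158,101), (378,36), (400,132), (179,190).

```bash
python3 - <<'E'
from h import *
o=bot.get_obs();p=vision.capture('wrist')
def P(n,z,*pts):
    q=np.array([wpix2w(p,o,u/1.4,v/1.4,z)[:2] for u,v in pts]);print(n,q.round(1).tolist(),q.mean(0).round(1))
P('tray',24,(270,220),(605,227))
P('palette held',80.4,(295,302),(615,302))
P('a',12,(158,101),(378,36),(400,132),(179,190))
P('atab39',39,(190,93),(212,89),(235,155),(210,160))
E
```

```text
tray [[419.5, -334.5], [599.9, -339.0]] [ 509.7 -336.7]
palette held [[442.6, -360.8], [579.9, -363.2]] [ 511.3 -362. ]
a [[351.7, -262.7], [477.1, -238.5], [487.7, -291.2], [362.5, -315.7]] [ 419.7 -277. ]
atab39 [[384.7, -265.8], [396.7, -265.4], [407.6, -299.5], [394.3, -300.8]] [ 395.8 -282.9]
```

>>> arm_command([
  [0.003,0.02,0,0],
  [0,0.03,0,0],
  [0,0.015,0,0],
  [0,0.007,0,0],
  [0,0,0,0],
])

```text
time: 9.0
tool_pos: [480.5, -391.5, 31.9]
tcp_rot: [-1.572, 0.001, -1.588]
contact_force: [0.0, -0.5, -1.4]
grip_width: 9.8
```

>>> arm_command([
  [0,0.002,0,0],
  [0,0,0,0],
])

```text
time: 9.2
tool_pos: [481.1, -392.6, 31.5]
tcp_rot: [-1.57, -0.001, -1.588]
contact_force: [-0.5, -0.4, -1.5]
grip_width: 9.8
```

>>> arm_command([
  [0,0,0,0],
  [0,0,0,0],
  [0,0,0,0],
  [0,-0.03,0,0],
  [0,-0.04,0,0],
], claw=140)

```text
time: 9.7
tool_pos: [479.5, -391.1, 99.4]
tcp_rot: [-1.574, 0.003, -1.588]
contact_force: [0.7, -0.8, 0.2]
grip_width: 40.9
```

```bash
python3 - <<'E'
from h import *
plan(392.2,-282.3,80,10.9,step=35)
E
```

```text
twist 2 x [0,0,0,-5.96]
  shift 5 x [-0.0247, 0.0039, -0.013] total [-123.4, 19.4, -65.1]
```

>>> arm_command([
  [0,0,0,-6],
  [0,0,0,-6],
  [-0.0247,0,-0.013,0],
  [-0.0247,0,-0.013,0],
  [-0.0247,0,-0.013,0],
])

```text
time: 10.2
tool_pos: [427.5, -326.2, 100.7]
tcp_rot: [-1.571, -0.0, -1.379]
contact_force: [0.7, 0.3, -0.0]
grip_width: 41.0
```

>>> arm_command([
  [-0.0247,0,-0.013,0],
  [-0.0247,0.014,-0.013,0],
  [0,0,0,0],
  [0,0,0,0],
])

```text
time: 10.6
tool_pos: [393.4, -283.5, 87.0]
tcp_rot: [-1.57, -0.001, -1.379]
contact_force: [-0.7, 0.0, 0.5]
grip_width: 41.4
```

```bash
python3 - <<'E'
from h import *
o=bot.get_obs();print(np.round(o['tool_pos'],1),o['grip_width'],psi(o))
p=vision.capture('wrist');save(p,'w4.png',1.4)
print([(cam2w(p,d['xyz'],o).round().tolist(),round(d['confidence'],2)) for d in vision.find_in(p,'spent_palette')])
E
```

```text
[ 393.4 -283.5   87. ] 41.44439176842776 11.002794690828726
[([445.0, -383.0, 16.0], 0.63), ([438.0, -370.0, 5.0], 0.46)]
```

View pics/w4.png

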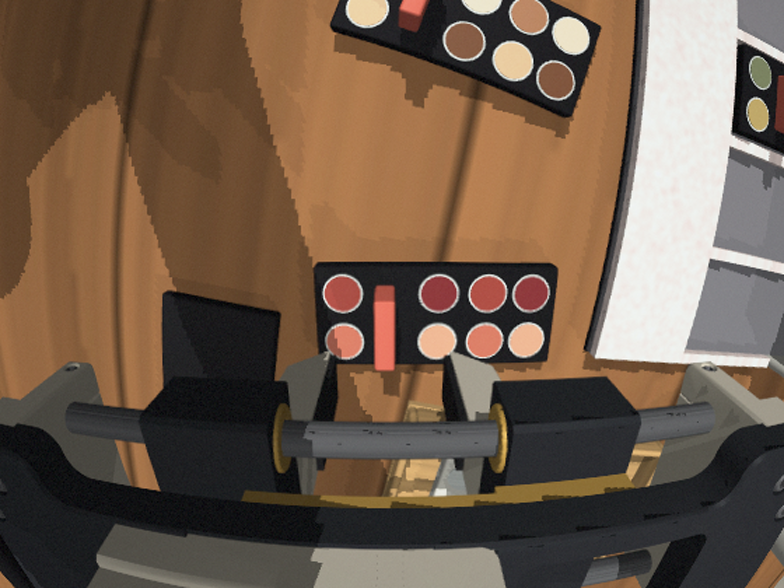

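>>> arm_command([
  [0,0.03,0,0],
  [0,0.025,0,0],
  [0,0.007,0,0],
  [0,0,0,0],
])

```text
time: 11.1
tool_pos: [393.2, -283.6, 23.9]
tcp_rot: [-1.572, 0.001, -1.379]
contact_force: [0.3, -0.9, -0.7]
grip_width: 41.4
```

>>> arm_command([
  [0,0,0,0],
  [0,0,0,0],
  [0,0,0,0],
  [0,0,0,0],
  [0,-0.01,0,0],
], claw=255)

```text
time: 11.6
tool_pos: [392.5, -282.7, 34.2]
tcp_rot: [-1.572, 0.002, -1.379]
contact_force: [0.0, 0.4, -2.0]
grip_width: 9.7
```

>>> arm_command([
  [0,-0.03,0,0],
  [0,-0.02,0,0],
  [0,0,0,6],
  [0,0,0,0],
  [0,0,0,0],
])

```text
time: 12.1
tool_pos: [393.0, -283.1, 84.7]
tcp_rot: [-1.571, 0.0, -1.481]
contact_force: [0.5, -0.2, -2.3]
grip_width: 10.0
```

```bash
python3 - <<'E'
from h import *
o=bot.get_obs();print(np.round(o['tool_pos'],1),o['grip_width'],psi(o))
plan(556.7,-243.8,75,5.0,step=35)
E
```

```text
[ 393.  -283.1   84.7] 10.003921201082976 5.142124407371574
  twist 1 x [0,0,0,0.14]
  shift 5 x [-0.005, 0.0019, 0.0333] total [-24.9, 9.7, 166.5]
```

>>> arm_command([
  [-0.005,0.002,0.0333,0],
  [-0.005,0.002,0.0333,0],
  [-0.005,0.002,0.0333,0],
  [-0.005,0.002,0.0333,0],
  [-0.005,0.002,0.0333,0],
])

```text
time: 12.6
tool_pos: [557.6, -243.2, 73.7]
tcp_rot: [-1.572, 0.001, -1.481]
contact_force: [0.5, -0.7, -0.8]
grip_width: 9.6
```

>>> arm_command([
  [0,0.015,0,0],
  [0,0.01,0,0],
  [0,0,0,0],
  [0,0,0,0],
])

```text
time: 13.0
tool_pos: [556.0, -244.1, 49.2]
tcp_rot: [-1.572, 0.001, -1.484]
contact_force: [-0.1, 0.4, -0.8]
grip_width: 9.8
```

```bash
python3 - <<'E'
from h import *
o=bot.get_obs();print(np.round(o['tool_pos'],1),o['grip_width'],psi(o))
p=vision.capture('wrist');save(p,'w5.png',1.4)
E
```

```text
[ 556.  -244.1   49.2] 9.801180466431374 4.990185220061702
```

View pics/w5.png

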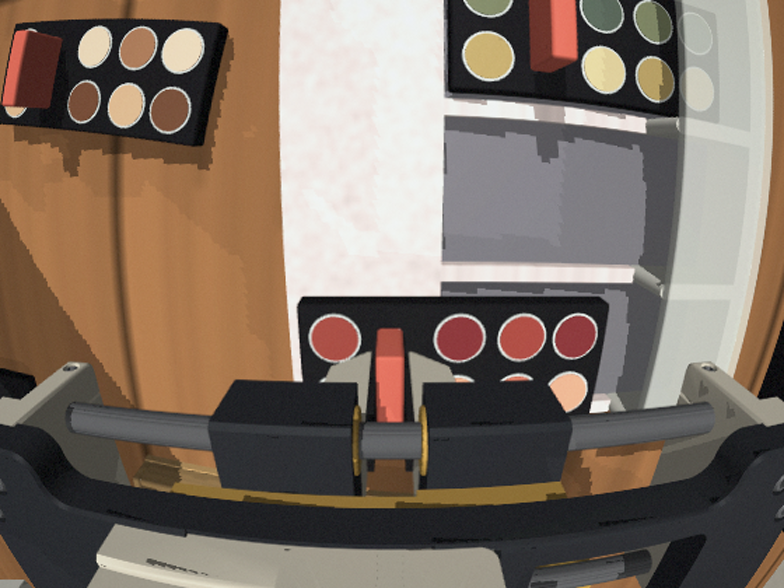

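The red palette is held over the deck with its upper edge at (302..608,298). The bay 0 rib edge is at (443,282) and the divider nose at (650,283). I check the lateral fit.

```bash
cat >> h.py <<'E'
D=np.array([607.5,-135.5]);DY=5.0
def w2d(q): a=np.radians(DY);d=np.array(q)[:2]-D;return np.array([np.cos(a)*d[0]+np.sin(a)*d[1],-np.sin(a)*d[0]+np.cos(a)*d[1]])
def d2w(x,y): a=np.radians(DY);return D+np.array([np.cos(a)*x-np.sin(a)*y,np.sin(a)*x+np.cos(a)*y])
def PD(p,o,n,z,*pts):
    print(n,[w2d(wpix2w(p,o,u/1.4,v/1.4,z)).round(1).tolist() for u,v in pts])
E
python3 - <<'E'
from h import *
o=bot.get_obs();p=vision.capture('wrist')
PD(p,o,'deckedge (x-39)',15,(442,117),(442,250),(443,282))
PD(p,o,'rib upper edge y -69+3.5,lower -72.5',15,(443,265),(630,265),(443,282),(630,282))
PD(p,o,'upper rib -3.5/+3.5',15,(445,117),(640,133),(450,97))
PD(p,o,'palette top',37.3,(302,298),(608,298))
PD(p,o,'deck front -105',15,(281,190),(287,290))
print(w2d(o['tool_pos']))
E
```

```text
deckedge (x-39) [[-39.8, -3.6], [-38.9, -58.2], [-38.0, -72.1]]
rib upper edge y -69+3.5,lower -72.5 [[-38.3, -64.7], [49.8, -63.3], [-38.0, -72.1], [51.1, -71.4]]
upper rib -3.5/+3.5 [[-38.6, -3.6], [49.4, -3.0], [-36.6, 4.7]]
palette top [[-93.8, -71.9], [28.0, -72.0]]
deck front -105 [[-105.1, -32.7], [-104.7, -75.5]]
[ -60.36813463 -103.96439351]
```

```bash
python3 - <<'E'
from h import *
o=bot.get_obs();a=vision.capture('scene');b=vision.capture('side')
def c(p,h=60):
    u,v=w2pix(p,[590,-240,40]).astype(int);im=p['img'][max(v-h,0):v+h,max(u-h,0):u+h,::-1];return cv2.resize(im,(400,400),interpolation=cv2.INTER_CUBIC)
cv2.imwrite('pics/c6.png',np.hstack([c(a),c(b)]))
E
```

```text
(no output)
```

View pics/c6.png

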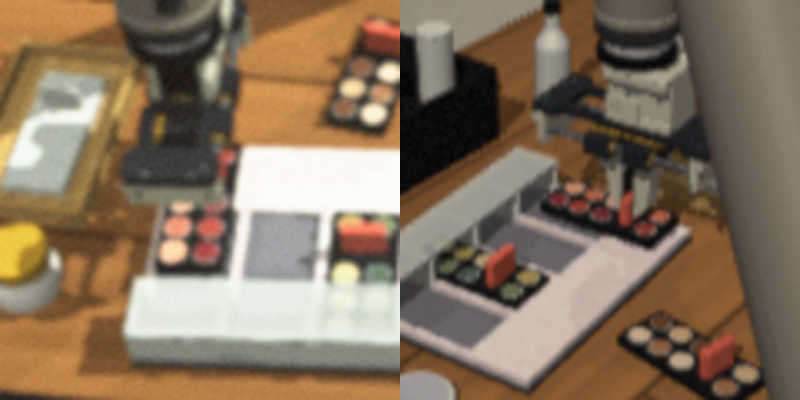

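Palette level above the deck, and the spent one lies flat in the tray. I lower a little while watching the force.

>>> arm_command([
  [0.0025,0,0,-0.4],
  [0,0.003,0,0],
  [0,0,0,0],
  [0,0,0,0],
])

```text
time: 13.6
tool_pos: [557.0, -246.4, 46.4]
tcp_rot: [-1.571, 0.0, -1.477]
contact_force: [1.0, 0.2, -1.0]
grip_width: 10.0
```

>>> arm_command([
  [0,0.003,0,0],
  [0,0,0,0],
  [0,0,0,0],
])

```text
time: 13.9
tool_pos: [557.3, -246.6, 43.8]
tcp_rot: [-1.57, -0.001, -1.477]
contact_force: [0.1, 0.2, 2.0]
grip_width: 9.7
```

>>> arm_command([
  [0,0,0.01,0],
  [0,0,0.01,0],
  [0,0,0.01,0],
  [0,0,0,0],
])

```text
time: 14.3
tool_pos: [589.2, -243.4, 43.8]
tcp_rot: [-1.568, -0.001, -1.476]
contact_force: [2.0, -0.5, 3.2]
grip_width: 9.6
```

>>> arm_command([
  [0,0,0.01,0],
  [0,0,0.01,0],
  [0,0,0.005,0],
  [0,0,0,0],
])

```text
time: 14.7
tool_pos: [612.5, -240.9, 43.5]
tcp_rot: [-1.57, 0.0, -1.476]
contact_force: [-1.1, 2.0, 4.6]
grip_width: 9.7
```

```bash
python3 - <<'E'
from h import *
o=bot.get_obs();p=vision.capture('wrist');save(p,'w7.png',1.4)
print(w2d(o['tool_pos']),o['tool_pos'][2],np.round(o['contact_force'],1),np.round(o['moment'],2))
E
```

```text
[  -4.24740494 -105.40746065] 43.48852587183715 [-1.1  2.   4.6] [ 0.28  0.3  -0.01]
```

View pics/w7.png

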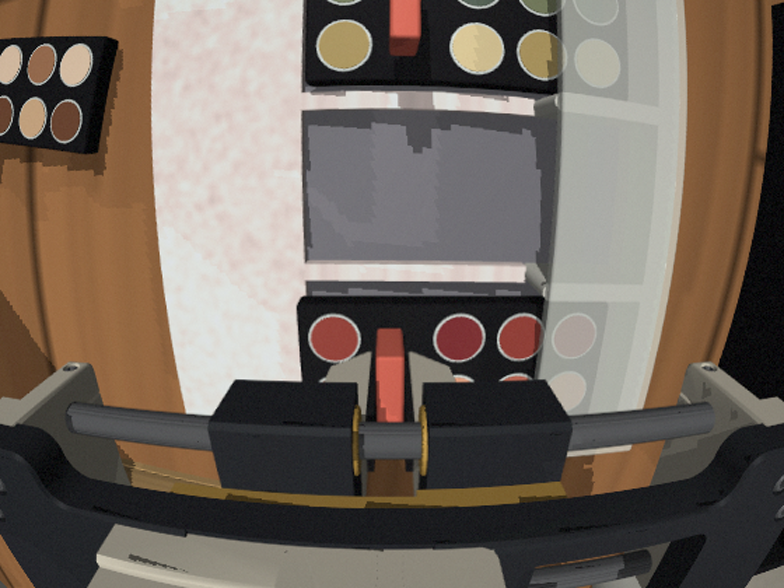

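The palette is under the cover with its rear edge (299) about 4 mm short of the deck edge (303). I push 4 mm on, then lower.

>>> arm_command([
  [0,0,0.003,0],
  [0,0.001,0.0013,0],
  [0,0.004,0,0],
  [0,0.003,0,0],
  [0,0,0,0],
])

```text
time: 15.25
tool_pos: [616.3, -240.4, 36.7]
tcp_rot: [-1.57, 0.0, -1.477]
contact_force: [-6.0, 4.6, 10.4]
grip_width: 9.9
```

```bash
python3 - <<'E'
from h import *
o=bot.get_obs()
print(w2d(o['tool_pos']),o['tool_pos'],np.round(o['contact_force'],1),np.round(o['moment'],2))
E
```

```text
[  -0.36432224 -105.30140717] [ 616.31468647 -240.4324563    36.72043246] [-6.   4.6 10.4] [ 0.7   0.59 -0.04]
```

>>> arm_command([
  [-0.0015,0,-0.0005,0],
  [0,0.002,0,0],
  [0,0.002,0,0],
  [0,0,0,0],
])

```text
time: 15.65
tool_pos: [616.3, -240.4, 36.6]
tcp_rot: [-1.567, -0.003, -1.477]
contact_force: [-10.9, 4.2, 30.7]
grip_width: 9.9
```

Deck contact was at TCP 43.6 and it now stops at 36.6, exactly 7 mm lower, so the palette is home. I release and check.

>>> arm_command([
  [0,-0.004,0,0],
  [0,0,0,0],
  [0,0,0,0],
  [0,0,0,0],
  [0,-0.02,0,0],
], claw=140)

```text
time: 16.15
tool_pos: [613.5, -238.4, 52.0]
tcp_rot: [-1.577, 0.004, -1.477]
contact_force: [-0.3, -0.1, 0.1]
grip_width: 40.6
```

>>> arm_command([
  [0,-0.03,0,0],
  [-0.02,-0.03,-0.03,0],
  [-0.03,-0.01,-0.04,0],
  [0,0,0,0],
])

```text
time: 16.55
tool_pos: [535.8, -192.7, 124.7]
tcp_rot: [-1.578, 0.005, -1.476]
contact_force: [-0.2, -0.4, -0.1]
grip_width: 41.3
```

```bash
python3 - <<'E'
from h import *
o=bot.get_obs();p=vision.capture('wrist');save(p,'w8.png',1.4)
print(o['tool_pos'],psi(o),np.round(o['contact_force'],1))
E
```

```text
[ 535.84691258 -192.73908636  124.6899033 ] 5.454550254146938 [-0.2 -0.4 -0.1]
```

View pics/w8.png

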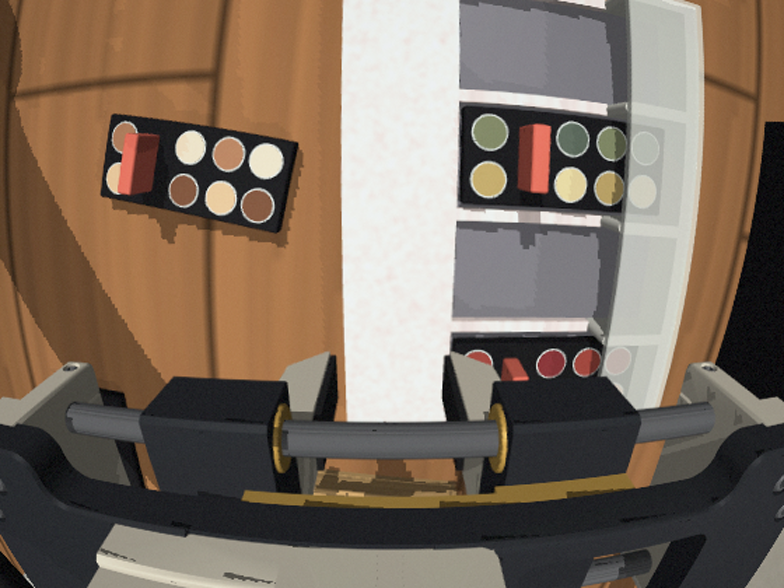

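The red palette sits in bay 0 (520,365), level with the kept one's row. Beige corners: (112,114), (298,143), (279,232), (102,196).

```bash
python3 - <<'E'
from h import *
o=bot.get_obs();p=vision.capture('wrist')
q=np.array([wpix2w(p,o,u/1.4,v/1.4,12)[:2] for u,v in((112,114),(298,143),(279,232),(102,196))]);print(q.round(1))
e=(q[1]-q[0]+q[2]-q[3])/2;f=(q[0]-q[3]+q[1]-q[2])/2;print(np.linalg.norm(e),np.linalg.norm(f));yaw=np.degrees(np.arctan2(e[1],e[0]));yf=np.degrees(np.arctan2(-f[0],f[1]));print(yaw,yf)
yaw=(yaw*2+yf)/3
c=q.mean(0);t=c-28*np.array([np.cos(np.radians(yaw)),np.sin(np.radians(yaw))]);print(c,t,yaw)
t2=np.array([wpix2w(p,o,u/1.4,v/1.4,39)[:2] for u,v in((125,136),(160,134),(152,190),(119,193))]);print(t2.round(1))
PD(p,o,'red seated edge',20,(452,352));PD(p,o,'kept edge',20,(462,107),(460,207))
plan(*t,70,yaw,step=38)
E
```

```text
[[ 349.5  -88.9]
 [ 477.7 -107.4]
 [ 469.5 -160.7]
 [ 342.7 -143.1]]
128.75167943857213 54.25944488997605
-8.062402682707422 -7.9927639576405864
[ 409.83725294 -125.01747756] [ 382.11241891 -121.10166629] -8.03918977435181
[[ 378.6 -104.5]
 [ 402.6 -104. ]
 [ 398.4 -135.8]
 [ 375.  -137.9]]
red seated edge [[-34.7, -85.9]]
kept edge [[-34.5, 59.7], [-34.3, 3.1]]
  twist 2 x [0,0,0,6.73]
  shift 5 x [-0.0104, 0.0111, -0.0337] total [-52.2, 55.5, -168.3]
```

>>> arm_command([
  [0,0,0,6.75],
  [0,0,0,6.75],
  [-0.0104,0.011,-0.0337,0],
  [-0.0104,0.011,-0.0337,0],
  [-0.0104,0.011,-0.0337,0],
])

```text
time: 17.15
tool_pos: [446.6, -152.0, 91.4]
tcp_rot: [-1.57, -0.0, -1.712]
contact_force: [0.2, 0.6, 0.7]
grip_width: 41.5
```

>>> arm_command([
  [-0.0104,0.011,-0.0337,0],
  [-0.0104,0.011,-0.0337,0],
  [0,0,0,0],
  [0,0,0,0],
])

```text
time: 17.55
tool_pos: [383.8, -122.3, 70.2]
tcp_rot: [-1.57, -0.001, -1.712]
contact_force: [-1.0, -0.0, 0.2]
grip_width: 41.6
```

```bash
python3 - <<'E'
from h import *
o=bot.get_obs();p=vision.capture('wrist')
print(o['tool_pos'],psi(o))
for d in vision.regions_of(p,'palette_b')[:3]:
    c=max(cv2.findContours(d['mask'].astype('uint8'),0,1)[0],key=len)[:,0];R=Rt(o)
    q=np.array([R.T@(wpix2w(p,o,a,b,12)-o['tool_pos']) for a,b in c],'float32');print(d['confidence'],'tool x',q[:,0].min(),q[:,0].max(),'z',q[:,2].min(),q[:,2].max())
im=p['img'].astype(int);m=(im[...,0]>150)&(im[...,1]<120)&(im[...,2]<120)
n,l,s,c=cv2.connectedComponentsWithStats(m.astype('uint8'))
for i in range(1,n):
    if s[i,4]>80: print(s[i],(np.array(s[i][:4])*1.4).round())
save(p,'w9.png',1.4)
E
```

```text
[ 383.79086978 -122.29953236   70.19896942] -8.11631980565695
0.9 tool x -33.32613 27.855724 z -45.048763 83.55386
0.53 tool x 43.326572 61.9421 z 250.97873 291.17926
[   51     0   253   175 23551] [ 71.   0. 354. 245.]
[297   0  30 190 362] [416.   0.  42. 266.]
[ 328    0   67  191 5690] [459.   0.  94. 267.]
[ 374    0   61  270 6692] [524.   0.  85. 378.]
[435   0  28  42 707] [609.   0.  39.  59.]
[503   0  13  25 171] [704.   0.  18.  35.]
[466   7  38  33 755] [652.  10.  53.  46.]
[   81   150   228   122 10707] [113. 210. 319. 171.]
[257 209  23  85 707] [360. 293.  32. 119.]
[290 271  28  30 531] [406. 379.  39.  42.]
[227 329  15  25 106] [318. 461.  21.  35.]
[  0 382  25  38 387] [  0. 535.  35.  53.]
```

>>> arm_command([
  [-0.002,0.02,-0.007,0],
  [0,0.018,0,0],
  [0,0.008,0,0],
  [0,0,0,0],
  [0,0,0,0],
])

```text
time: 18.15
tool_pos: [376.7, -119.0, 24.6]
tcp_rot: [-1.57, -0.0, -1.712]
contact_force: [0.4, -0.4, 0.9]
grip_width: 41.6
```

>>> arm_command([
  [0,0,0,0],
  [0,0,0,0],
  [0,0,0,0],
  [0,0,0,0],
  [0,0,0,0],
], claw=255)

```text
time: 18.65
tool_pos: [375.9, -118.6, 24.5]
tcp_rot: [-1.57, -0.0, -1.712]
contact_force: [-0.3, 0.1, 2.5]
grip_width: 9.7
```

>>> arm_command([
  [0,-0.02,0,0],
  [0,-0.03,0,0],
  [0,0,0,-6.75],
  [0,0,0,-6.75],
  [0,0,0,0],
])

```text
time: 19.15
tool_pos: [375.6, -118.4, 74.4]
tcp_rot: [-1.571, -0.0, -1.476]
contact_force: [0.2, -0.5, -1.8]
grip_width: 9.7
```

```bash
python3 - <<'E'
from h import *
o=bot.get_obs();print(o['tool_pos'],psi(o),o['grip_width'])
plan(*d2w(-62,-35),75,5.4,step=38)
E
```

```text
[ 375.57771382 -118.38178136   74.36827429] 5.45662789667947 9.653965175689613
  twist 1 x [0,0,0,0.06]
  shift 5 x [0.0147, -0.0001, 0.0334] total [73.4, -0.6, 167.0]
```

>>> arm_command([
  [0.0147,0,0.0334,0],
  [0.0147,0,0.0334,0],
  [0.0147,0,0.0334,0],
  [0.0147,0,0.0334,0],
  [0.0147,0,0.0334,0],
])

```text
time: 19.65
tool_pos: [549.8, -176.2, 73.6]
tcp_rot: [-1.572, 0.001, -1.48]
contact_force: [0.7, -0.6, -1.9]
grip_width: 9.9
```

>>> arm_command([
  [0,0.015,0,0],
  [0,0.01,0,0],
  [0,0,0,0],
  [0,0,0,0],
])

```text
time: 20.05
tool_pos: [548.0, -175.6, 48.9]
tcp_rot: [-1.572, 0.001, -1.478]
contact_force: [0.3, -1.0, -1.6]
grip_width: 9.8
```

```bash
python3 - <<'E'
from h import *
o=bot.get_obs();print(np.round(o['tool_pos'],1),o['grip_width'],psi(o),w2d(o['tool_pos']),np.round(o['contact_force'],1))
p=vision.capture('wrist');save(p,'w10.png',1.4)
E
```

```text
[ 548.  -175.6   48.9] 9.797446288178364 5.332035060858815 [-62.72291638 -34.73376076] [ 0.3 -1.  -1.6]
```

View pics/w10.png

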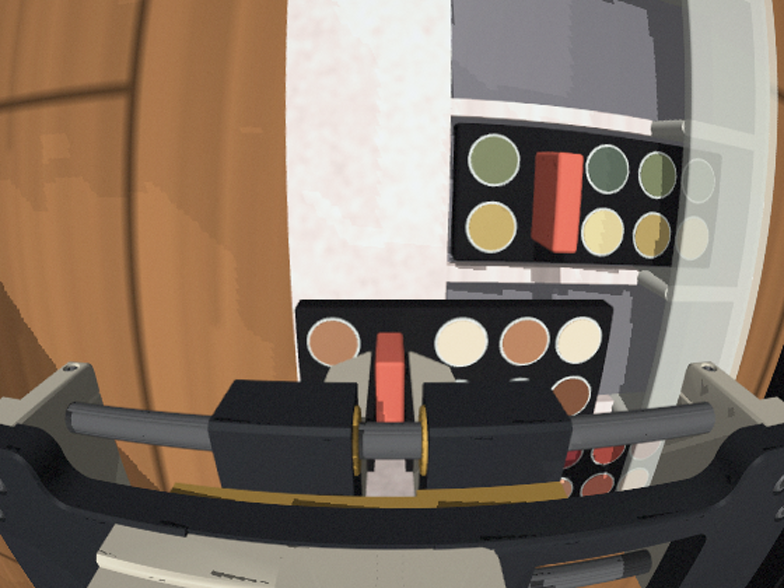

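Beige palette upper edge (298..610, 301), pocket edge about (450,283), nose (655,283).

```bash
python3 - <<'E'
from h import *
o=bot.get_obs();p=vision.capture('wrist')
PD(p,o,'rib low edge -3.5',15,(450,283),(635,285));PD(p,o,'rib up edge +3.5',15,(452,264),(633,270))
PD(p,o,'palette edge (want -6.5)',34,(298,301),(610,301))
print(psi(o),DY)
E
```

```text
rib low edge -3.5 [[-37.2, -3.3], [51.9, -3.0]]
rib up edge +3.5 [[-36.7, 5.0], [49.5, 4.1]]
palette edge (want -6.5) [[-98.2, -5.4], [28.7, -4.7]]
5.344589306763014 5.0
```

>>> arm_command([
  [0.0013,0.004,0,0],
  [0,0.001,0.01,0],
  [0,0,0.01,0],
  [0,0,0.01,0],
  [0,0,0,0],
])

```text
time: 20.65
tool_pos: [580.8, -174.3, 44.5]
tcp_rot: [-1.569, -0.001, -1.476]
contact_force: [0.2, -0.0, -2.5]
grip_width: 9.8
```

>>> arm_command([
  [0,0,0.01,0],
  [0,0,0.01,0],
  [0,0,0.01,0],
  [0,0,0.0025,0],
  [0,0,0,0],
])

```text
time: 21.15
tool_pos: [611.6, -171.2, 44.1]
tcp_rot: [-1.571, -0.0, -1.476]
contact_force: [-0.6, -0.4, -2.5]
grip_width: 10.1
```

>>> arm_command([
  [0,0.004,0,0],
  [0,0.003,0,0],
  [0,0,0,0],
  [0,0,0,0],
])

```text
time: 21.55
tool_pos: [611.1, -171.4, 37.2]
tcp_rot: [-1.571, 0.0, -1.477]
contact_force: [0.1, -0.2, -2.6]
grip_width: 10.0
```

```bash
python3 - <<'E'
from h import *
o=bot.get_obs();print(np.round(o['tool_pos'],1),o['grip_width'],psi(o),w2d(o['tool_pos']),np.round(o['contact_force'],1))
E
```

```text
[ 611.1 -171.4   37.2] 9.99951546061939 5.383252102224252 [  0.45674157 -36.12392717] [ 0.1 -0.2 -2.6]
```

>>> arm_command([
  [0,0.003,0,0],
  [0,0.002,0,0],
  [0,0,0,0],
])

```text
time: 21.85
tool_pos: [611.4, -171.4, 32.6]
tcp_rot: [-1.57, -0.0, -1.477]
contact_force: [-0.9, -0.3, 1.6]
grip_width: 9.1
```

>>> arm_command([
  [0,0,0,0],
  [0,0,0,0],
  [0,0,0,0],
  [0,0,0,0],
  [0,-0.02,0,0],
], claw=140)

```text
time: 22.35
tool_pos: [609.6, -170.7, 49.9]
tcp_rot: [-1.576, 0.002, -1.477]
contact_force: [-0.5, 0.2, -0.3]
grip_width: 40.6
```

>>> arm_command([
  [0,-0.03,0,0],
  [-0.02,-0.045,-0.01,0],
  [-0.02,-0.045,-0.01,0],
  [-0.02,-0.045,0,0],
  [0,0,0,0],
])

```text
time: 22.85
tool_pos: [588.5, -112.4, 224.4]
tcp_rot: [-1.559, -0.004, -1.474]
contact_force: [-0.1, -0.1, 0.2]
grip_width: 41.5
```

```bash
python3 - <<'E'
from h import *
o=bot.get_obs();p=vision.capture('wrist')
print(np.round(o['tool_pos'],1),psi(o))
save(p,'w11.png',1.4)
for k in('round_mirror','wide_comb','paddle_brush'): print(k,[(cam2w(p,d['xyz'],o).round().tolist(),round(d['confidence'],2)) for d in vision.find_in(p,k)])
E
```

```text
[ 588.5 -112.4  224.4] 5.520805115735389
round_mirror [([579.0, 63.0, 9.0], 0.8)]
wide_comb [([319.0, -369.0, 10.0], 0.49), ([574.0, -338.0, 13.0], 0.42)]
paddle_brush []
```

View pics/w11.png

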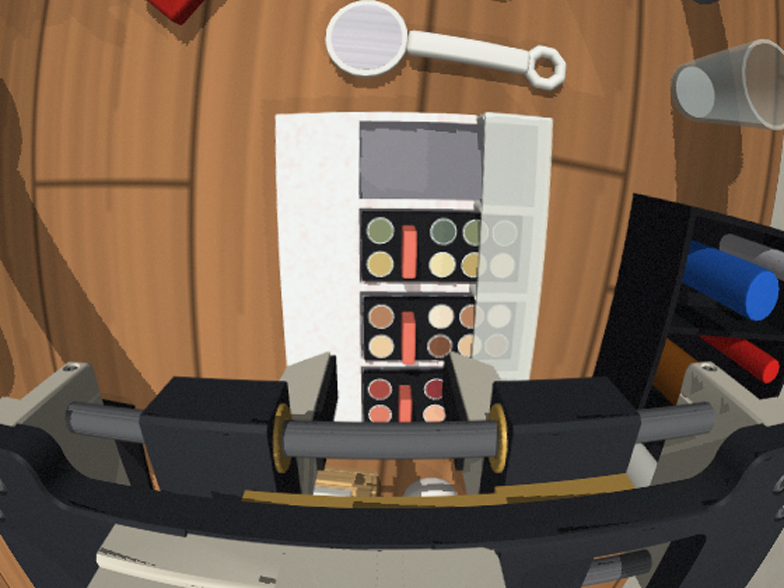

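Bays 0 to 2 are all seated with tabs in line. The mirror lies at (366,38), eye (545,68). Next: the stand pose, fitted from board corners and peg tips seen in the first two pictures, and the tool poses from masks.

```bash
cat > stand.py <<'E'
from h import *
from scipy.optimize import least_squares
C,S=np.cos(np.pi/6),np.sin(np.pi/6)
def board(s,y,h):  # along slope, y, height above face -> stand frame
    return np.array([s*C-h*S,y,100+s*S+h*C])
def st2w(st,q): c,s=np.cos(st[2]),np.sin(st[2]);return np.array([st[0]+c*q[0]-s*q[1],st[1]+s*q[0]+c*q[1],q[2]])
E
python3 - <<'E'
from stand import *
obs={'scene':[((693,325),(80,83,30)),((668,352),(80,0,30)),((641,382),(80,-83,30)),((730,322),(112.5,148,0)),((628,420),(112.5,-148,0)),((625,305),(-112.5,148,0)),((533,388),(-112.5,-148,0))],
'side':[((133,356),(80,-83,30)),((124,392),(80,0,30)),((113,432),(80,83,30)),((125,345),(112.5,-148,0)),((84,482),(112.5,148,0)),((243,370),(-112.5,-148,0)),((240,500),(-112.5,148,0))]}
P={n:vision.capture(n) for n in obs}
def f(st): return np.concatenate([w2pix(P[n],st2w(st,board(*b)))-np.array(px)/1.4 for n in obs for px,b in obs[n]])
r=least_squares(f,[600,390,.7],loss='soft_l1');print(r.x,np.degrees(r.x[2]));print(f(r.x).reshape(-1,2).round(1).tolist())
for i,y in enumerate((-83,0,83)): print('peg',i,st2w(r.x,board(80,y,5)).round(1),'tip',st2w(r.x,board(80,y,31)).round(1))
p=P['scene']
for k in('round_mirror','wide_comb','paddle_brush'):
    d=vision.regions_of(p,k)[0];c=max(cv2.findContours(d['mask'].astype('uint8'),0,1)[0],key=len)[:,0]
    v,u=np.nonzero(d['mask']);q=np.array([pix2w(p,a,b,8)[:2] for a,b in zip(u,v)])
    m=q.mean(0);w=np.linalg.svd(q-m,full_matrices=False)[2][0];t=(q-m)@w
    if abs(t.min())>t.max(): w=-w;t=-t   # heavy head nearer the mean: +w to the eye
    print(k,round(d['confidence'],2),'axis',np.degrees(np.arctan2(w[1],w[0])).round(1),'eyeend',(m+w*t.max()).round(),'headend',(m+w*t.min()).round(),'len',np.ptp(t).round())
E
```

```text
[579.78077833 395.05799598   0.88825226] 50.89310586464265
[[-0.1, -0.7], [-0.1, -1.1], [0.1, -2.2], [1.3, -0.6], [9.2, 2.0], [-2.3, -1.5], [-0.7, -0.5], [0.7, -1.0], [0.4, -1.9], [0.4, -1.2], [-6.8, -4.5], [-10.0, -2.3], [-0.7, 1.3], [-0.1, 4.3]]
peg 0 [686.3 394.5 144.3] tip [678.1 384.4 166.8]
peg 1 [621.9 446.9 144.3] tip [613.7 436.8 166.8]
peg 2 [557.5 499.2 144.3] tip [549.3 489.1 166.8]
round_mirror 0.69 axis -178.5 eyeend [ 570. -176.] headend [ 641. -174.] len 71.0
wide_comb 0.85 axis -9.0 eyeend [681. 136.] headend [475. 169.] len 209.0
paddle_brush 0.79 axis 0.7 eyeend [495. 233.] headend [285. 231.] len 210.0
```

```bash
cat >> h.py <<'E'
def toolpose(p,o,k,z=6,verbose=1):
    ds=vision.regions_of(p,k)
    for d in ds[:2]:
        v,u=np.nonzero(d['mask'])
        q=np.array([(wpix2w(p,o,a,b,z) if o else pix2w(p,a,b,z))[:2] for a,b in zip(u,v)],'float32')
        (cx,cy),(w,h),a=cv2.minAreaRect(q);a=np.radians(a if w>h else a+90);ax=np.array([np.cos(a),np.sin(a)])
        # the handle (thin) part alone gives a better axis; the eye lies on the light side
        if ((q-[cx,cy])@ax).mean()>0: ax=-ax
        t=(q-[cx,cy])@ax;n=(q-[cx,cy])@np.array([-ax[1],ax[0]]);s=(t>-20)&(t<60)
        k1,k0=np.polyfit(t[s],n[s],1);an=np.degrees(np.arctan2(ax[1],ax[0])+np.arctan(k1))
        org=np.array([cx,cy])+k0*np.array([-ax[1],ax[0]])
        print(k,round(d['confidence'],2),'origin',org.round(1),'axis',an.round(1),'psi',(an-90).round(1),'len',max(w,h),'touch',u.min(),u.max(),v.min(),v.max())
        return org,an
E
python3 - <<'E'
from h import *
o=bot.get_obs();p=vision.capture('wrist')
for u,v in((366,38),(545,68)): print(wpix2w(p,o,u/1.4,v/1.4,7))
r=toolpose(p,o,'round_mirror')
if r: plan(*r[0],170,r[1]-90,step=38)
s=vision.capture('scene');print('scene');toolpose(s,None,'round_mirror');toolpose(s,None,'wide_comb');toolpose(s,None,'paddle_brush')
E
```

```text
[550.07487893  62.5569369    7.        ]
[693.2096352   58.10421828   7.        ]
round_mirror 0.86 origin [620.9  64.8] axis -1.4 psi -91.4 len 197.76577758789062 touch 236 411 0 63
  twist 12 x [0,0,0,8.07]
  shift 5 x [-0.0061, 0.0092, -0.0359] total [-30.7, 46.1, -179.6]
scene
round_mirror 0.91 origin [625.   62.4] axis -2.0 psi -92.0 len 202.5413055419922 touch 306 330 246 309
wide_comb 0.85 origin [576.  153.1] axis -9.9 psi -99.9 len 203.34669494628906 touch 339 364 236 295
paddle_brush 0.78 origin [388.4 232.6] axis 0.6 psi -89.4 len 216.8132781982422 touch 370 387 190 244
```

>>> arm_command([
  [0,0,0,8.07],
  [0,0,0,8.07],
  [0,0,0,8.07],
  [0,0,0,8.07],
  [0,0,0,8.07],
], claw=110)

```text
time: 24.1
tool_pos: [585.9, -113.7, 216.9]
tcp_rot: [-1.571, -0.0, -2.187]
contact_force: [0.1, -0.1, 0.3]
grip_width: 52.2
```

>>> arm_command([
  [0,0,0,8.07],
  [0,0,0,8.07],
  [0,0,0,8.07],
  [0,0,0,8.07],
  [0,0,0,8.07],
])

```text
time: 24.6
tool_pos: [585.9, -113.7, 216.9]
tcp_rot: [-1.571, 0.0, -2.891]
contact_force: [-0.5, -0.6, -0.2]
grip_width: 52.3
```

>>> arm_command([
  [0,0,0,8.07],
  [0,0,0,8.07],
  [-0.0061,0.0092,-0.0359,0],
  [-0.0061,0.0092,-0.0359,0],
  [-0.0061,0.0092,-0.0359,0],
])

```text
time: 25.1
tool_pos: [607.1, -5.6, 189.1]
tcp_rot: [-1.571, 0.0, 3.115]
contact_force: [0.7, -0.7, -0.1]
grip_width: 52.6
```

>>> arm_command([
  [-0.0061,0.0092,-0.0359,0],
  [-0.0061,0.0092,-0.0359,0],
  [0,0.03,0,0],
  [0,0.03,0,0],
  [0,0,0,0],
])

```text
time: 25.6
tool_pos: [618.1, 65.4, 106.7]
tcp_rot: [-1.571, -0.009, 3.117]
contact_force: [0.1, 0.5, 0.1]
grip_width: 52.1
```

```bash
python3 - <<'E'
from h import *
o=bot.get_obs();p=vision.capture('wrist');print(np.round(o['tool_pos'],1),psi(o),o['grip_width'],o['joint_positions'])
save(p,'w12.png',1.4)
r=toolpose(p,o,'round_mirror')
plan(*r[0],10,r[1]-90,step=30)
E
```

```text
[618.1  65.4 106.7] -91.40041438183086 52.12140992687401 [-1.77014130e-02  6.38398096e-01  1.40009859e+00 -1.39856065e-04
  1.11160403e+00  1.57760005e+00]
round_mirror 0.4 origin [ 650.9 -128.6] axis -63.5 psi -153.5 len 284.569580078125 touch 339 559 106 317
  twist 8 x [0,0,0,7.76]
  shift 8 x [-0.0233, 0.0126, 0.0074] total [-186.5, 101.2, 59.5]
```

View pics/w12.png

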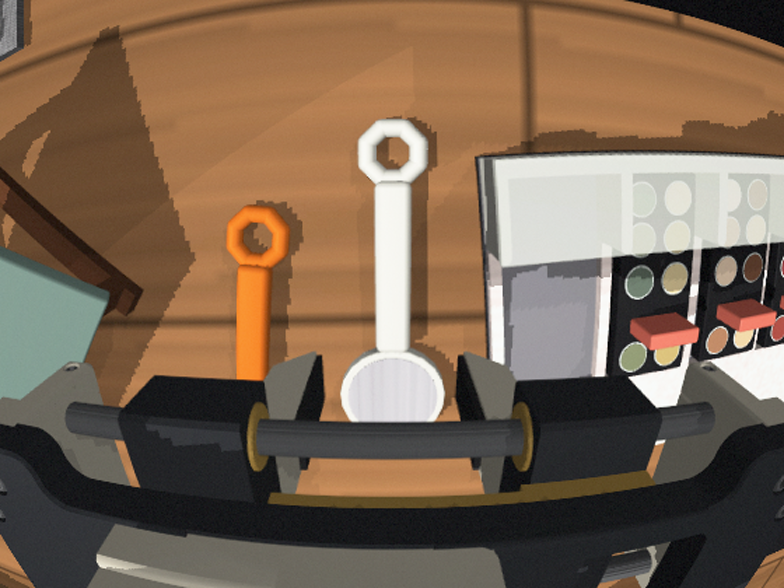

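The mirror is upright in view: eye (393,152), handle at u=393, head (393,390). It is well aligned.

```bash
python3 - <<'E'
from h import *
o=bot.get_obs();p=vision.capture('wrist')
for n,z,u,v in(('eye',8,393,152),('hs',14,392,190),('he',14,393,345),('head top',10,393,348),('comb eye',8,259,236),('comb h',14,252,375)):
    w=wpix2w(p,o,u/1.4,v/1.4,z);print(n,w.round(1),'tool',(Rt(o).T@(w-o['tool_pos'])).round(1))
E
```

```text
eye [705.9  61.6   8. ] tool [-85.  103.2   1.1]
hs [685.3  62.7  14. ] tool [-64.3  97.2   0.5]
he [594.9  64.2  14. ] tool [26.1 97.2  1.3]
head top [591.1  64.3  10. ] tool [ 29.8 101.2   1.3]
comb eye [661.8 140.    8. ] tool [-38.9 103.2 -76.2]
comb h [575.4 153.4  14. ] tool [ 47.8  97.2 -87.4]
```

>>> arm_command([
  [0,0.03,0.001,0],
  [0,0.03,0,0],
  [0,0.025,0,0],
  [0,0.009,0,0],
  [0,0,0,0],
])

```text
time: 26.25
tool_pos: [621.1, 63.7, 17.2]
tcp_rot: [-1.571, -0.0, 3.116]
contact_force: [0.1, -1.1, 0.6]
grip_width: 52.4
```

>>> arm_command([
  [0,0.002,0,0],
  [0,0,0,0],
  [0,0,0,0],
  [0,0,0,0],
  [0,0,0,0],
], claw=255)

```text
time: 26.75
tool_pos: [621.2, 64.0, 15.5]
tcp_rot: [-1.571, 0.001, 3.116]
contact_force: [-1.0, 0.7, 2.6]
grip_width: 19.7
```

>>> arm_command([
  [0,0,0,0],
  [0,0,0,0],
  [0,0.003,0,0],
  [0,0.0025,0,0],
  [0,0,0,0],
], claw=150)

```text
time: 27.25
tool_pos: [620.4, 64.0, 8.6]
tcp_rot: [-1.571, -0.001, 3.116]
contact_force: [1.0, -0.4, -0.3]
grip_width: 37.8
```

>>> arm_command([
  [0,0,0,0],
  [0,0,0,0],
  [0,0,0,0],
  [0,0,0,0],
  [0,0,0,0],
], claw=255)

```text
time: 27.75
tool_pos: [620.9, 63.9, 9.4]
tcp_rot: [-1.571, 0.0, 3.116]
contact_force: [-0.2, -0.2, -0.3]
grip_width: 19.8
```

>>> arm_command([
  [0,-0.03,0,0],
  [0,-0.04,0,0],
  [0,-0.04,0,0],
  [0,-0.04,0,0],
  [0,-0.03,0,0],
])

```text
time: 28.25
tool_pos: [621.2, 64.0, 192.2]
tcp_rot: [-1.571, 0.003, 3.116]
contact_force: [0.9, 0.6, -1.0]
grip_width: 19.8
```

```bash
python3 - <<'E'
from stand import *
o=bot.get_obs();print(np.round(o['tool_pos'],1),psi(o),o['grip_width'])
ST=[579.8,395.1,np.radians(50.9)]
for i,y in enumerate((-83,0,83)):
    w=st2w(ST,board(80,y,31)); e=w[:2]-85*np.array([np.cos(ST[2]),np.sin(ST[2])]); print('peg',i,'tip',w.round(1),'tcp xy for eye over tip',e.round(1),np.hypot(*e))
    if i==0: plan(*e,205,50.9-90,step=38)
E
```

```text
[621.2  64.  192.2] -91.44184888192831 19.817432143172837
peg 0 tip [678.1 384.5 166.8] tcp xy for eye over tip [624.5 318.5] 701.0628872341846
  twist 7 x [0,0,0,-7.48]
  shift 7 x [-0.0285, -0.0018, -0.0226] total [-199.6, -12.8, -158.0]
peg 1 tip [613.7 436.8 166.8] tcp xy for eye over tip [560.1 370.9] 671.7678694587523
peg 2 tip [549.3 489.2 166.8] tcp xy for eye over tip [495.7 423.2] 651.7921210149534
```

>>> arm_command([
  [0,-0.013,0,-7.48],
  [0,0,0,-7.48],
  [0,0,0,-7.48],
  [0,0,0,-7.48],
  [0,0,0,-7.48],
])

```text
time: 28.75
tool_pos: [620.6, 64.0, 202.2]
tcp_rot: [-1.571, -0.0, -2.509]
contact_force: [-0.1, 0.9, -0.1]
grip_width: 19.9
```

>>> arm_command([
  [0,0,0,-7.48],
  [0,0,0,-7.48],
  [-0.0285,0,-0.0226,0],
  [-0.0285,0,-0.0226,0],
  [-0.0285,0,-0.0226,0],
])

```text
time: 29.25
tool_pos: [622.0, 174.0, 202.2]
tcp_rot: [-1.571, -0.0, -2.254]
contact_force: [-0.2, 0.3, -2.2]
grip_width: 19.8
```

>>> arm_command([
  [-0.0285,0,-0.0226,0],
  [-0.0285,0,-0.0226,0],
  [-0.0285,0,-0.0226,0],
  [-0.0285,0,-0.0226,0],
  [0,0,0,0],
])

```text
time: 29.75
tool_pos: [622.5, 323.4, 201.5]
tcp_rot: [-1.572, 0.001, -2.248]
contact_force: [0.2, -0.3, -1.4]
grip_width: 19.7
```

```bash
python3 - <<'E'
from h import *
o=bot.get_obs();p=vision.capture('wrist');print(np.round(o['tool_pos'],1),psi(o),o['grip_width'])
save(p,'w13.png',1.4)
E
```

```text
[622.5 323.4 201.5] -38.80105262231386 19.682170183671943
```

View pics/w13.png

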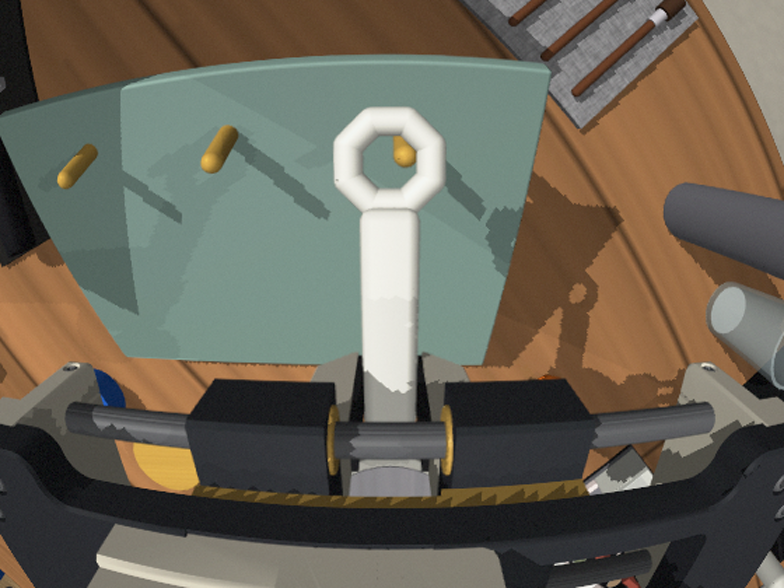

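The mirror's eye (389,159) is over the peg 0 tip (405,156). The other tips are at (213,160) and (72,180). I compute the offsets.

```bash
python3 - <<'E'
from h import *
o=bot.get_obs();p=vision.capture('wrist')
T=[]
for n,z,u,v in(('eye',198,389,159),('t0',163,406,157),('t1',163,212,162),('t2',163,70,181)):
    w=wpix2w(p,o,u/1.4,v/1.4,z);T.append(w);print(n,w.round(1),'tool',(Rt(o).T@(w-o['tool_pos'])).round(1))
d=T[3]-T[1];print(np.linalg.norm(T[1]-T[2]),np.linalg.norm(T[2]-T[3]),np.degrees(np.arctan2(-d[0],d[1])))
# brass pixels
im=p['img'];h=cv2.cvtColor(im,cv2.COLOR_RGB2HSV);m=(h[...,0]>15)&(h[...,0]<28)&(h[...,1]>150)&(h[...,2]>120)
n,l,s,c=cv2.connectedComponentsWithStats(m[:160].astype('uint8'));print([(s[i].tolist(),c[i].round(1).tolist()) for i in range(1,n) if s[i,4]>15])
E
```

```text
eye [674.2 386.  198. ] tool [-82.8   3.4  -1. ]
t0 [679.8 382.1 163. ] tool [-83.4  38.4   5.9]
t1 [616.1 434.6 163. ] tool [-84.2  38.4 -76.7]
t2 [553.1 483.9 163. ] tool [ -83.    38.5 -156.7]
82.57627144631093 79.97492942624861 51.24012861409026
[([141, 88, 22, 33, 284], [149.7, 104.9]), ([278, 98, 16, 18, 229], [284.7, 106.3]), ([39, 109, 17, 23, 137], [45.1, 120.9])]
```

>>> arm_command([
  [0.002,0,0.0069,0],
  [0,0.014,0,0],
  [0,0.015,0,0],
  [0,0,0,0],
  [0,0,0,0],
])

```text
time: 30.35
tool_pos: [628.4, 311.2, 173.7]
tcp_rot: [-1.571, -0.0, -2.255]
contact_force: [-0.2, -0.3, -0.1]
grip_width: 19.5
```

```bash
python3 - <<'E'
from h import *
o=bot.get_obs();p=vision.capture('wrist');print(np.round(o['tool_pos'],1),psi(o),o['grip_width'],np.round(o['contact_force'],1))
im=p['img'];h=cv2.cvtColor(im,cv2.COLOR_RGB2HSV);m=(h[...,0]>15)&(h[...,0]<28)&(h[...,1]>150)&(h[...,2]>120)
n,l,s,c=cv2.connectedComponentsWithStats(m[:160].astype('uint8'));print([(s[i].tolist(),c[i].round(1).tolist()) for i in range(1,n) if s[i,4]>15])
np.save('w14.npy',im);save(p,'w14.png',1.4)
crop=h[70:160,230:330];w=(crop[...,1]<50)&(crop[...,2]>170)
inv=(~w).astype('uint8');n,l,s,c=cv2.connectedComponentsWithStats(inv);print([(s[i].tolist(),c[i].round(1).tolist()) for i in range(1,n) if s[i,4]>30])
E
```

```text
[628.4 311.2 173.7] -39.17584733372259 19.535700290200257 [-0.2 -0.3 -0.1]
[([258, 71, 13, 6, 36], [264.2, 72.7]), ([102, 81, 28, 37, 337], [113.2, 100.5]), ([262, 97, 9, 11, 44], [266.5, 102.8]), ([1, 108, 20, 26, 146], [8.0, 121.7])]
[([0, 0, 100, 90, 3554], [54.4, 42.0]), ([24, 23, 44, 43, 1501], [45.8, 43.7])]
```

```bash
python3 - <<'E'
import numpy as np,cv2
im=np.load('w14.npy')[55:165,210:350,::-1];cv2.imwrite('pics/c14.png',cv2.resize(im,None,fx=5,fy=5,interpolation=cv2.INTER_CUBIC))
E
```

```text
(no output)
```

View pics/c14.png

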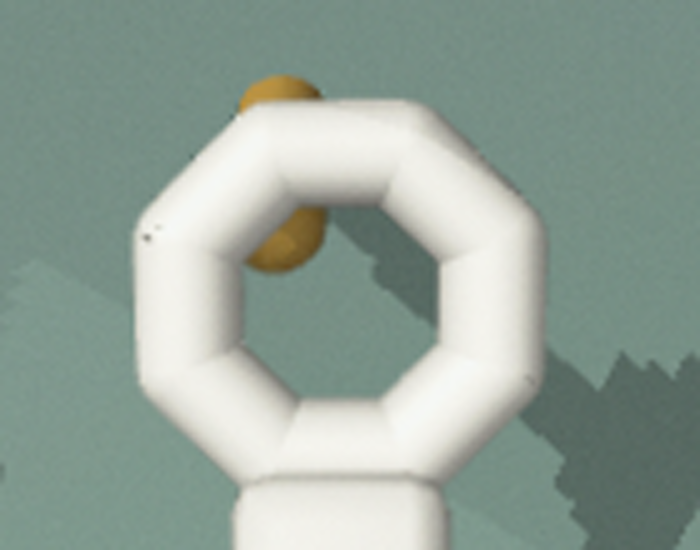

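The tip sphere shows at crop (280,232) against the hole centre (342,298), so I shift about -6 mm along tool z and -5.5 mm along x. I raise a little first and let it settle longer.

>>> arm_command([
  [0,-0.005,0,0],
  [0,0,0,0],
  [-0.0055,0,-0.006,0],
  [0,0,0,0],
  [0,0,0,0],
])

```text
time: 30.9
tool_pos: [626.5, 321.2, 178.2]
tcp_rot: [-1.571, -0.0, -2.252]
contact_force: [-0.3, 0.8, -1.7]
grip_width: 20.1
```

>>> arm_command([
  [0,0,0,0],
  [0,0,0,0],
  [0,0,0,0],
])

```text
time: 31.2
tool_pos: [626.8, 320.6, 178.3]
tcp_rot: [-1.571, -0.0, -2.253]
contact_force: [1.1, -0.3, -0.6]
grip_width: 19.6
```

```bash
cat >> h.py <<'E'
def eyepeg(col):
    """tip bottom/left/right of brass inside the eye hole, in mm from the hole's middle (right=+tool z, up=-tool x)"""
    o=bot.get_obs();p=vision.capture('wrist');im=p['img'];h=cv2.cvtColor(im,cv2.COLOR_RGB2HSV)
    print(np.round(o['tool_pos'],1),psi(o).round(2),round(float(o['grip_width']),1),np.round(o['contact_force'],1))
    c=h[60:170,220:340]
    ring={'white':(c[...,1]<50)&(c[...,2]>150),'orange':(c[...,0]<14)&(c[...,1]>180),'black':(c[...,2]<60)}[col]
    n,l,s,ce=cv2.connectedComponentsWithStats((~ring).astype('uint8'),connectivity=4)
    for i in range(1,n):
        if 400<s[i,4]<3500 and s[i,0]>0 and s[i,1]>0:
            x,y,w,hh=s[i,:4];cx,cy=x+w/2,y+hh/2;k=18/((w+hh)/2)
            b=(l==i)&(c[...,0]>14)&(c[...,0]<30)&(c[...,1]>120)
            v,u=np.nonzero(b);print('hole',(cx+220).round(1),(cy+60).round(1),w,hh,'mm/px',round(k,3))
            if len(u)>5: print(' brass z',((u.min()-cx)*k).round(1),((u.max()+1-cx)*k).round(1),' x(down+)',((v.min()-cy)*k).round(1),((v.max()+1-cy)*k).round(1),'n',len(u))
    return p
E
python3 -c "
from h import *
eyepeg('white')"
```

```text
[626.8 320.6 178.3] -39.09 19.6 [ 1.1 -0.3 -0.6]
hole 276.5 115.0 43 42 mm/px 0.424
 brass z -2.3 5.7  x(down+) -7.6 3.0 n 410
```

>>> arm_command([
  [0.0005,0.004,0.0017,0],
  [0,0.004,0,0],
  [0,0,0,0],
  [0,0,0,0],
  [0,0,0,0],
])

```text
time: 31.75
tool_pos: [627.8, 319.3, 170.4]
tcp_rot: [-1.571, 0.0, -2.253]
contact_force: [-0.4, 0.3, -0.9]
grip_width: 19.6
```

```bash
python3 -c "
from h import *
eyepeg('white')"
```

```text
[627.8 319.3 170.4] -39.08 19.6 [-0.4  0.3 -0.9]
hole 277.0 115.0 42 42 mm/px 0.429
 brass z -4.3 4.3  x(down+) -7.7 2.6 n 433
```

>>> arm_command([
  [-0.002,0.0035,0,0],
  [-0.002,0.0035,0,0],
  [0,0,0,0],
  [0,0,0,0],
])

```text
time: 32.2
tool_pos: [630.2, 322.4, 162.9]
tcp_rot: [-1.571, -0.001, -2.253]
contact_force: [-0.4, -0.6, -1.1]
grip_width: 19.6
```

```bash
python3 -c "
from h import *
eyepeg('white')"
```

```text
[630.2 322.4 162.9] -39.08 19.6 [-0.4 -0.6 -1.1]
hole 277.0 114.5 42 43 mm/px 0.424
 brass z -4.7 4.2  x(down+) -7.4 6.6 n 625
```

>>> arm_command([
  [-0.0017,0.003,0,0],
  [-0.0017,0.003,0,0],
  [0,0,0,0],
  [0,0,0,0],
])

```text
time: 32.65
tool_pos: [632.3, 325.0, 157.1]
tcp_rot: [-1.571, -0.0, -2.253]
contact_force: [-0.7, -0.7, -0.5]
grip_width: 19.7
```

```bash
python3 -c "
from h import *
eyepeg('white')"
```

```text
[632.3 325.  157.1] -39.08 19.7 [-0.7 -0.7 -0.5]
hole 276.0 117.0 44 48 mm/px 0.391
 brass z -3.9 4.7  x(down+) -7.8 8.6 n 816
```

>>> arm_command([
  [0,0,0,0],
  [0,0,0,0],
  [0,0,0,0],
  [0,0,0,0],
  [0,0,0,0],
], claw=130)

```text
time: 33.2
tool_pos: [632.5, 325.0, 157.4]
tcp_rot: [-1.571, 0.0, -2.253]
contact_force: [0.1, -0.1, -0.6]
grip_width: 45.1
```

>>> arm_command([
  [0,-0.02,0,0],
  [0,-0.03,0,0],
  [0,-0.03,0,0],
  [0,0,0,0],
  [0,0,0,0],
])

```text
time: 33.7
tool_pos: [632.6, 325.1, 238.0]
tcp_rot: [-1.57, 0.001, -2.253]
contact_force: [-0.8, -0.3, -1.5]
grip_width: 45.0
```

```bash
python3 - <<'E'
from stand import *
o=bot.get_obs();p=vision.capture('wrist');save(p,'w15.png',1.4);print(o['tool_pos'],o['grip_width'])
im=p['img'];h=cv2.cvtColor(im,cv2.COLOR_RGB2HSV);w=(h[...,1]<45)&(h[...,2]>170)
s=w[40:300,180:380];print('white in view: rows',np.nonzero(s.sum(1)>8)[0][[0,-1]]+40);
for r in range(60,270,10): 
    k=np.nonzero(w[r,200:360])[0]; print(r,(k.min()+200,k.max()+200,len(k)) if len(k) else None,end=' ')
print()
for n in('scene','side'):
    q=vision.capture(n);print([(cam2w(q,d['xyz']).round().tolist(),round(d['confidence'],2)) for d in vision.find_in(q,'round_mirror')])
print(toolpose(vision.capture('scene'),None,'wide_comb'))
E
```

```text
[632.58770318 325.0558287  238.02065332] 45.03322432133886
white in view: rows [ 65 255]
60 None 70 None 80 None 90 (np.int64(267), np.int64(289), 23) 100 (np.int64(256), np.int64(298), 31) 110 (np.int64(254), np.int64(300), 19) 120 (np.int64(254), np.int64(299), 19) 130 (np.int64(266), np.int64(288), 23) 140 (np.int64(266), np.int64(289), 24) 150 (np.int64(267), np.int64(288), 22) 160 (np.int64(267), np.int64(288), 22) 170 (np.int64(267), np.int64(288), 22) 180 (np.int64(267), np.int64(287), 21) 190 (np.int64(268), np.int64(287), 20) 200 (np.int64(268), np.int64(287), 20) 210 (np.int64(268), np.int64(286), 19) 220 (np.int64(253), np.int64(296), 29) 230 (np.int64(248), np.int64(306), 59) 240 (np.int64(248), np.int64(307), 60) 250 (np.int64(257), np.int64(299), 43) 260 None 
[([632.0, 319.0, 100.0], 0.61), ([306.0, 389.0, 29.0], 0.23)]
[([624.0, 318.0, 100.0], 0.62), ([534.0, 435.0, 95.0], 0.48)]
wide_comb 0.61 origin [578.1 151.8] axis -8.3 psi -98.3 len 204.49864196777344 touch 338 363 236 296
(array([578.11428388, 151.80655388]), np.float64(-8.252279201199771))
```

The mirror is hung straight, its head at z≈100 on the board. Next, the comb.

>>> arm_command([
  [0,0,0,8.53],
  [0,0,0,8.53],
  [0,0,0,8.53],
  [0,0,0,8.53],
  [0,0,0,8.53],
], claw=110)

```text
time: 34.55
tool_pos: [632.3, 325.0, 236.9]
tcp_rot: [-1.571, -0.001, -3.003]
contact_force: [-0.6, 0.7, 0.6]
grip_width: 52.3
```

>>> arm_command([
  [0,0,0,8.53],
  [0,0,0,8.53],
  [0,0,0,0],
])

```text
time: 34.85
tool_pos: [632.3, 324.9, 236.9]
tcp_rot: [-1.57, -0.001, 2.987]
contact_force: [-0.5, 0.1, 0.4]
grip_width: 52.0
```

```bash
python3 -c "
from h import *
plan(577.8,153,110,-98.8,step=40)"
```

```text
twist 1 x [0,0,0,-0.07]
  shift 6 x [0.0046, 0.0212, 0.0297] total [27.6, 126.9, 178.3]
```

>>> arm_command([
  [0.0046,0.0212,0.0297,0],
  [0.0046,0.0212,0.0297,0],
  [0.0046,0.0212,0.0297,0],
  [0.0046,0.0212,0.0297,0],
  [0.0046,0.0212,0.0297,0],
])

```text
time: 35.35
tool_pos: [586.4, 180.7, 130.6]
tcp_rot: [-1.571, 0.0, 2.993]
contact_force: [-0.2, -0.7, -0.5]
grip_width: 52.5
```

>>> arm_command([
  [0.0046,0.0212,0.0297,0],
  [0,0,0,0],
  [0,0,0,0],
  [0,0,0,0],
  [0,0,0,0],
])

```text
time: 35.85
tool_pos: [578.7, 154.2, 111.1]
tcp_rot: [-1.572, 0.002, 2.99]
contact_force: [0.1, 0.4, 0.4]
grip_width: 52.0
```

```bash
cat >> h.py <<'E'
def handle(col):
    """eye hole and handle of the tool below, in tool mm (z=8 / z=14 planes)"""
    o=bot.get_obs();p=vision.capture('wrist');h=cv2.cvtColor(p['img'],cv2.COLOR_RGB2HSV)
    m={'orange':(h[...,0]<13)&(h[...,1]>200)&(h[...,2]>140),'black':(h[...,2]<75)}[col].copy();m[255:]=0
    tl=lambda u,v,z:(Rt(o).T@(wpix2w(p,o,u,v,z)-o['tool_pos'])).round(1)[[0,2]]
    print(np.round(o['tool_pos'],1),psi(o).round(2))
    n,l,s,ce=cv2.connectedComponentsWithStats(m.astype('uint8'))
    for i in range(1,n):
        if s[i,4]>600:
            k=l==i;print('blob',s[i].tolist())
            cs,hi=cv2.findContours(k.astype('uint8'),cv2.RETR_CCOMP,cv2.CHAIN_APPROX_NONE)
            for c,q in zip(cs,hi[0]):
                if q[3]>=0 and cv2.contourArea(c)>60: x,y,w,hh=cv2.boundingRect(c);print(' hole',x,y,w,hh,'tool x,z',tl(x+w/2-.5,y+hh/2-.5,8))
            for r in range(s[i,1],s[i,1]+s[i,3],15):
                g=np.nonzero(k[r])[0];print('  row',r,'w',len(g),'tool',tl((g.min()+g.max())/2,r,14))
    return p
E
python3 -c "
from h import *
handle('orange')"
```

```text
[578.7 154.2 111.1] -98.67
```

```bash
sed -i "s/'orange':(h\[...,0\]<13)&(h\[...,1\]>200)&(h\[...,2\]>140),/'orange':(h[...,0]<18)\&(h[...,1]>215)\&(h[...,2]>150),/" h.py; python3 -c "
from h import *
p=handle('orange');h=cv2.cvtColor(p['img'],cv2.COLOR_RGB2HSV);save(p,'w16.png',1.4)
print(h[100:260:20,278].tolist())"
```

```text
[578.5 154.1 110.9] -98.68
[[15, 208, 253], [14, 139, 125], [16, 206, 254], [16, 202, 254], [16, 202, 254], [16, 203, 254], [16, 203, 254], [16, 205, 254]]
```

```bash
sed -i "s/(h\[...,1\]>215)&(h\[...,2\]>150)/(h[...,1]>175)\&(h[...,2]>170)/; s/'orange':(c\[...,0\]<14)&(c\[...,1\]>180)/'orange':(c[...,0]<19)\&(c[...,1]>175)\&(c[...,2]>200)/" h.py; python3 -c "
from h import *
handle('orange')"
```

```text
[578.4 154.  110.8] -98.69
blob [252, 91, 55, 164, 4317]
 hole 267 103 26 25 tool x,z [-79.9   0.2]
  row 91 w 3 tool [-98.2  -4.6]
  row 106 w 32 tool [-86.8   0.2]
  row 121 w 28 tool [-75.4   0.2]
  row 136 w 24 tool [-64.   -0.5]
  row 151 w 26 tool [-52.5   0.2]
  row 166 w 25 tool [-40.9  -0.2]
  row 181 w 25 tool [-29.1  -0.1]
  row 196 w 25 tool [-17.1  -0.1]
  row 211 w 24 tool [-4.8  0.3]
  row 226 w 24 tool [7.9 0.3]
  row 241 w 23 tool [21.1 -0.1]
```

>>> arm_command([
  [0.005,0.03,0,0],
  [0,0.03,0,0],
  [0,0.025,0,0],
  [0,0.01,0,0],
  [0,0,0,0],
])

```text
time: 36.5
tool_pos: [572.3, 154.0, 14.0]
tcp_rot: [-1.57, -0.002, 2.989]
contact_force: [-0.2, 0.5, -0.1]
grip_width: 52.4
```

>>> arm_command([
  [0,0.003,0,0],
  [0,0.0025,0,0],
  [0,0,0,0],
  [0,0,0,0],
  [0,0,0,0],
], claw=150)

```text
time: 37.0
tool_pos: [573.2, 153.9, 10.1]
tcp_rot: [-1.571, 0.001, 2.988]
contact_force: [0.0, -0.7, 0.3]
grip_width: 37.8
```

>>> arm_command([
  [0,0.0005,0,0],
  [0,0,0,0],
  [0,0,0,0],
  [0,0,0,0],
  [0,0,0,0],
], claw=255)

```text
time: 37.5
tool_pos: [572.9, 153.8, 9.1]
tcp_rot: [-1.571, -0.0, 2.988]
contact_force: [-0.5, -0.2, 1.2]
grip_width: 19.9
```

>>> arm_command([
  [0,-0.03,0,0],
  [0,-0.04,0,0],
  [0,-0.04,0,0],
  [0,-0.04,0,0],
  [0,-0.045,0,0],
])

```text
time: 38.0
tool_pos: [572.2, 153.8, 205.0]
tcp_rot: [-1.57, -0.002, 2.988]
contact_force: [1.0, 0.6, -1.3]
grip_width: 20.2
```

>>> arm_command([
  [0,0,0,-8.51],
  [0,0,0,-8.51],
  [0,0,0,-8.51],
  [0,0,0,-8.51],
  [0,0,0,-8.51],
])

```text
time: 38.5
tool_pos: [572.7, 153.8, 203.9]
tcp_rot: [-1.571, -0.001, -2.546]
contact_force: [0.1, -0.3, -1.3]
grip_width: 19.7
```

>>> arm_command([
  [0,0,0,-8.51],
  [0,0,0,-8.51],
  [0,0,0,0],
])

```text
time: 38.8
tool_pos: [572.7, 153.8, 203.8]
tcp_rot: [-1.571, -0.001, -2.254]
contact_force: [0.5, -0.4, -0.6]
grip_width: 19.5
```

```bash
python3 -c "
from h import *
o=bot.get_obs();print(o['tool_pos'],psi(o),o['grip_width'])
plan(563.2,371.4,205,-39.1,step=35)"
```

```text
[572.72488976 153.84420088 203.84516516] -39.1460648313009 19.53441653282735
  twist 1 x [0,0,0,-0.05]
  shift 7 x [-0.0233, -0.0002, -0.0207] total [-162.8, -1.2, -144.6]
```

>>> arm_command([
  [-0.0233,0,-0.0207,0],
  [-0.0233,0,-0.0207,0],
  [-0.0233,0,-0.0207,0],
  [-0.0233,0,-0.0207,0],
  [-0.0233,0,-0.0207,0],
])

```text
time: 39.3
tool_pos: [566.2, 310.7, 203.9]
tcp_rot: [-1.571, -0.0, -2.26]
contact_force: [0.1, -0.5, -0.1]
grip_width: 19.8
```

>>> arm_command([
  [-0.0233,0,-0.0207,0],
  [-0.0233,0,-0.0207,0],
  [0,0.015,0,0],
  [0,0.01,0,0],
  [0,0,0,0],
])

```text
time: 39.8
tool_pos: [562.9, 371.0, 176.8]
tcp_rot: [-1.572, -0.004, -2.258]
contact_force: [-0.5, -0.6, -1.0]
grip_width: 20.0
```

>>> arm_command([
  [0,0,0,0],
  [0,0,0,0],
  [0,0,0,0],
])

```text
time: 40.1
tool_pos: [564.3, 371.5, 180.0]
tcp_rot: [-1.57, 0.001, -2.257]
contact_force: [-0.6, -0.8, -1.6]
grip_width: 19.6
```

```bash
python3 -c "
from h import *
p=eyepeg('orange');save(p,'w17.png',1.4)"
```

```text
[564.3 371.5 180. ] -39.29 19.6 [-0.6 -0.8 -1.6]
hole 276.5 105.5 45 45 mm/px 0.4
 brass z -4.6 8.6  x(down+) -7.4 6.6 n 572
```

```bash
cat >> h.py <<'E'
def ascii_(p,box=(246,76,310,140),st=2):
    h=cv2.cvtColor(p['img'],cv2.COLOR_RGB2HSV)
    for r in range(box[1],box[3],st): print(r,''.join('g' if 50<a<100 and s>25 else 'k' if v<75 else 'b' if 18<=a<34 else 'o' for a,s,v in h[r,box[0]:box[2]]))
E
python3 -c "
from h import *
p=vision.capture('wrist');ascii_(p)
h=cv2.cvtColor(p['img'],cv2.COLOR_RGB2HSV);print(h[106,260:296].tolist())"
```

```text
76 gggggoooooooooooooooooooooooooooooooooooooooooooooooooooooobgggg
78 gggoooooooooooooooooooooooooooooooooooooooooooooooooooooooooobgg
80 gbooooooooooooooooooooooooooooooooooooooooooooooooooooooooooooob
82 oooooooooooooooooooooooooooooooooooooooooooooooooooooooooooooooo
84 oooooooooooooooooooooooooooooooooooooooooooooooooooooooooooooooo
86 oooooooooooooooooooooooooooooooooooooooooooooooooooooooooooooooo
88 oooooooooooooooooooooooobbbbbbbbbbbbbboggooooooooooooooooooooooo
90 oooooooooooooooooooooobbbbbbbbbbbbbbbbgggggboooooooooooooooooooo
92 oooooooooooooooooooobbbbbbbbbbbbbbbbbboggggggooooooooooooooooooo
94 ooooooooooooooooooogbbbbbbbbbbbbbbbbbboggggggggooooooooooooooooo
96 ooooooooooooooooogggbbbbbbbbbbbbbbbbbbgggggggggggooooooooooooooo
98 ooooooooooooooogggggbbbbbbbbbbbbbbbbbboggggggggggggooooooooooooo
100 oooooooooooooogggggobbbbbbbbbbbbbbbbbboggggggggggggooooooooooooo
102 oooooooooooooogggggbbbbbbbbbbbbbbbbbbboggggggggggggooooooooooooo
104 oooooooooooooogggggbbbbbbbbbbbbbbbbbbboggggggggggggboooooooooooo
106 oooooooooooooogggggbbbbbbbbbbbbbbbbbbbbggggggggggggooooooooooooo
108 oooo
[... 947 characters left out ...]
ooooooobgg
136 gggggooooooooooooooooooooooooooooooooooooooooooooooooooooooogggg
138 gggggggooooooooooooooooooooooooooooooooooooooooooooooooooogggggg
[[64, 26, 138], [78, 42, 153], [78, 42, 152], [78, 44, 151], [78, 42, 150], [27, 71, 115], [21, 151, 91], [20, 160, 89], [21, 152, 92], [20, 157, 101], [20, 153, 108], [20, 154, 111], [20, 155, 117], [20, 165, 116], [20, 160, 116], [20, 157, 115], [20, 170, 111], [21, 163, 111], [20, 166, 109], [19, 158, 108], [19, 154, 101], [20, 169, 92], [21, 167, 87], [20, 166, 92], [30, 67, 91], [72, 39, 110], [77, 45, 114], [78, 44, 115], [78, 40, 114], [80, 45, 114], [79, 42, 115], [77, 44, 115], [77, 47, 113], [79, 42, 114], [78, 45, 113], [76, 42, 114]]
```

>>> arm_command([
  [0.0037,0,-0.0016,0],
  [0,0.005,0,0],
  [0,0.0045,0,0],
  [0,0,0,0],
  [0,0,0,0],
])

```text
time: 40.7
tool_pos: [560.2, 370.0, 169.3]
tcp_rot: [-1.571, -0.001, -2.255]
contact_force: [-1.0, -0.8, -0.8]
grip_width: 20.1
```

```bash
python3 -c "
from h import *
p=eyepeg('orange');ascii_(p,(256,80,300,134))"
```

```text
[560.2 370.  169.3] -39.23 20.1 [-1.  -0.8 -0.8]
hole 276.5 105.5 45 45 mm/px 0.4
 brass z -3.0 6.6  x(down+) -7.0 3.8 n 488
80 oooooooooooooooooooooooooooooooooooooooooooo
82 oooooooooooooooooooooooooooooooooooooooooooo
84 oooooooooooooooooooooooooooooooooooooooooooo
86 oooooooooooooooooooooooooooooooooooooooooooo
88 oooooooooooooobbbbbbbbbbbbbbbbbooooooooooooo
90 oooooooooooogbbbbbbbbbbbbbbbbbbbbooooooooooo
92 oooooooooooggbbbbbbbbbbbbbbbbbbbbggooooooooo
94 oooooooooggggbbbbbbbbbbbbbbbbbbbbogggooooooo
96 oooooooggggggbbbbbbbbbbbbbbbbbbbbogggggooooo
98 oooogggggggggbbbbbbbbbbbbbbbbbbbbbgggggggooo
100 oooogggggggggbbbbbbbbbbbbbbbbbbbbbgggggggooo
102 oooogggggggggbbbbbbbbbbbbbbbbbbbbbgggggggboo
104 oooogggggggggbbbbbbbbbbbbbbbbbbbbbgggggggboo
106 oooogggggggggbbbbbbbbbbbbbbbbbbbbbgggggggooo
108 oooogggggggggobbbbbbbbbbbbbbbbbbbogggggggboo
110 ooooggggggggggobbbbbbbbbbbbbbbbboggggggggboo
112 ooooggggggggggggbbbbbbbbbbbbbbbggggggggggboo
114 oooogggggggggggggggbbbbbbbbbgggggggggggggooo
116 oooooogggggggggggggggggggggggggggggggggooooo
118 ooooooooogggggggggggggggggggggggggggoooooooo
120 ooooooooooogggggggggggggggggggggggoooooooooo
122 oooooooooooobgggggggggggggggggggbooooooooooo
124 oooooooooooooobgggggggggggggggbooooooooooooo
126 oooooooooooooooooooooooooooooooooooooooooooo
128 oooooooooooooooooooooooooooooooooooooooooooo
130 oooooooooooooooooooooooooooooooooooooooooooo
132 oooooooooooooooooooooooooooooooooooooooooooo
```

>>> arm_command([
  [-0.001,0.0035,0,0],
  [-0.0017,0.003,0,0],
  [0,0,0,0],
  [0,0,0,0],
])

```text
time: 41.15
tool_pos: [561.9, 372.1, 162.9]
tcp_rot: [-1.571, -0.0, -2.255]
contact_force: [0.4, -0.0, -1.4]
grip_width: 19.8
```

>>> arm_command([
  [-0.0017,0.003,0,0],
  [-0.0017,0.003,0,0],
  [0,0,0,0],
  [0,0,0,0],
])

```text
time: 41.55
tool_pos: [564.1, 374.7, 156.9]
tcp_rot: [-1.571, -0.0, -2.255]
contact_force: [0.2, 0.6, -0.0]
grip_width: 19.3
```

```bash
python3 -c "
from h import *
p=eyepeg('orange');ascii_(p,(256,80,300,134))"
```

```text
[564.1 374.7 156.9] -39.22 19.3 [ 0.2  0.6 -0. ]
80 oooooooooooooooooooooooooooooooooooooooooooo
82 oooooooooooooooooooooooooooooooooooooooooooo
84 oooooooooooooooooooooooooooooooooooooooooooo
86 oooooooooooooooooooooooooooooooooooooooooooo
88 ooooooooooooooobbbbbbbbbbbbbbbbooooooooooooo
90 ooooooooooooobbbbbbbbbbbbbbbbbbbbooooooooooo
92 oooooooooooggbbbbbbbbbbbbbbbbbbbbggooooooooo
94 oooooooooggggbbbbbbbbbbbbbbbbbbbbogggooooooo
96 oooooooggggggbbbbbbbbbbbbbbbbbbbbbgggggooooo
98 oooooggggggggbbbbbbbbbbbbbbbbbbbbbgggggggooo
100 oooogggggggggbbbbbbbbbbbbbbbbbbbbbgggggggooo
102 oooogggggggggbbbbbbbbbbbbbbbbbbbbbgggggggboo
104 ooooggggggggobbbbbbbbbbbbbbbbbbbbbgggggggboo
106 ooooggggggggobbbbbbbbbbbbbbbbbbbbbgggggggooo
108 ooooggggggggbbbbbbbbbbbbbbbbbbbbbbgggggggboo
110 ooooggggggggbbbbbbbbbbbbbbbbbbbbbboggggggboo
112 ooooggggggggbbbbbbbbbbbbbbbbbbbbbbbggggggooo
114 ooooggggggggbbbbbbbbbbbbbbbbbbbbbbbggggggboo
116 ooooooggggggbbbbbbbbbbbbbbbbbbbbbbbggggooooo
118 ooooooooogggbbbbbbbbbbbbbbbbbbbbbbbgoooooooo
120 ooooooooooogbbbbbbbbbbbbbbbbbbbbbbbooooooooo
122 oooooooooooobbbbbbbbbbbbbbbbbbbbbboooooooooo
124 oooooooooooooobbbbbbbbbbbbbbbbbbbooooooooooo
126 oooooooooooooooobbbbbbbbbbbbbbbooooooooooooo
128 ooooooooooooooooooooobbbbbbboooooooooooooooo
130 oooooooooooooooooooooooooooooooooooooooooooo
132 oooooooooooooooooooooooooooooooooooooooooooo
```

>>> arm_command([
  [0,0,0,0],
  [0,0,0,0],
  [0,0,0,0],
  [0,0,0,0],
  [0,0,0,0],
], claw=130)

```text
time: 42.1
tool_pos: [564.1, 374.7, 157.2]
tcp_rot: [-1.571, 0.0, -2.255]
contact_force: [0.2, -0.0, 0.6]
grip_width: 44.9
```

>>> arm_command([
  [0,-0.02,0,0],
  [0,-0.03,0,0],
  [0,-0.03,0,0],
  [0,0,0,0],
  [0,0,0,0],
])

```text
time: 42.6
tool_pos: [564.3, 374.8, 237.8]
tcp_rot: [-1.57, 0.001, -2.255]
contact_force: [-0.3, 0.3, -0.5]
grip_width: 45.0
```

```bash
python3 - <<'E'
from h import *
o=bot.get_obs()
for n in('scene','side'):
    q=vision.capture(n)
    for k in('wide_comb','round_mirror'): print(n,k,[(cam2w(q,d['xyz']).round().tolist(),round(d['confidence'],2)) for d in vision.find_in(q,k)[:2]])
    if n=='scene': r=toolpose(q,None,'paddle_brush')
p=vision.capture('wrist');ascii_(p,(246,90,310,180),3)
plan(*r[0],130,r[1]-90,step=40)
E
```

```text
scene wide_comb [([571.0, 374.0, 99.0], 0.96)]
scene round_mirror [([635.0, 316.0, 102.0], 0.95)]
paddle_brush 0.77 origin [387.  232.5] axis 0.0 psi -90.0 len 212.53851318359375 touch 368 387 190 243
side wide_comb [([566.0, 383.0, 103.0], 0.85), ([342.0, 239.0, 14.0], 0.32)]
side round_mirror [([623.0, 317.0, 99.0], 0.79)]
90 gggggggggggggooooooooooooooooooooooooooooooooooooooooooggggggggg
93 ggggggggggooooooooooooooooooooooooooooooooooooooooooooooobgggggg
96 ggggggggooooooooooooooooooooobbbbbbbbbbboooooooooooooooooooogggg
99 ggggggggooooooooooooooooogbbbbbbbbbbbbbbgggboooooooooooooooobggg
102 ggggggggoooooooooooooobgggbbbbbbbbbbbbbbogggggoooooooooooooobggg
105 ggggggggooooooooooooooogggbbbbbbbbbbbbbbogggggoooooooooooooogggg
108 ggggggggoooooooooooooobgggbbbbbbbbbbbbbbogggggoooooooooooooogggg
111 ggggggggboooooooooooooooobbbbbbbbbbbbbbbbgoooooooooooooooooogggg
114 gggggggggooooooooooooooooobbbbbbbbbbbbbboooooooooooooooooooogggg
117 gggggggggggoooooooooooooooobbbbbbbbbbbbbooooooooooooooooobgggggg
120 ggggggggggggggooooooooooooooobbbbbbbboooooooooooooooobgggggggggg
123 gggggggggggggg
[... 682 characters left out ...]
ggggggggggggggoooooooooooooooooooooooooobggggggggggggggggg
156 ggggggggggggggggggggoooooooooooooooooooooooooogggggggggggggggggg
159 ggggggggggggggggggggoooooooooooooooooooooooooogggggggggggggggggg
162 ggggggggggggggggggggoooooooooooooooooooooooooogggggggggggggggggg
165 ggggggggggggggggggggoooooooooooooooooooooooooogggggggggggggggggg
168 ggggggggggggggggggggoooooooooooooooooooooooooogggggggggggggggggg
171 ggggggggggggggggggggooooooooooooooooooooooooobgggggggggggggggggg
174 gggggggggggggggggggggooooooooooooooooooooooooggggggggggggggggggg
177 gggggggggggggggggggggooooooooooooooooooooooooggggggggggggggggggg
  twist 6 x [0,0,0,8.46]
  shift 7 x [0.0253, 0.0152, 0.0203] total [177.0, 106.4, 142.1]
```

The comb is hung. On to the brush.

>>> arm_command([
  [0,0,0,8.46],
  [0,0,0,8.46],
  [0,0,0,8.46],
  [0,0,0,8.46],
  [0,0,0,8.46],
], claw=110)

```text
time: 43.5
tool_pos: [564.1, 374.7, 236.8]
tcp_rot: [-1.571, -0.0, -3.0]
contact_force: [-1.0, -0.2, -0.9]
grip_width: 52.2
```

>>> arm_command([
  [0,0,0,8.46],
  [0.0253,0.0152,0.0203,0],
  [0.0253,0.0152,0.0203,0],
  [0.0253,0.0152,0.0203,0],
  [0.0253,0.0152,0.0203,0],
])

```text
time: 44.0
tool_pos: [461.7, 292.7, 175.7]
tcp_rot: [-1.571, 0.0, -3.141]
contact_force: [1.4, -0.1, -0.3]
grip_width: 52.5
```

>>> arm_command([
  [0.0253,0.0152,0.0203,0],
  [0.0253,0.0152,0.0203,0],
  [0.0253,0.0152,0.0203,0],
  [0,0,0,0],
  [0,0,0,0],
])

```text
time: 44.5
tool_pos: [387.2, 232.5, 131.0]
tcp_rot: [-1.571, 0.0, 3.141]
contact_force: [0.4, 0.1, 1.4]
grip_width: 52.4
```

>>> arm_command([
  [0,0,0,0],
  [0,0,0,0],
])

```text
time: 44.7
tool_pos: [388.3, 233.2, 131.2]
tcp_rot: [-1.571, 0.002, -3.141]
contact_force: [-0.1, -0.9, 1.2]
grip_width: 51.9
```

```bash
python3 -c "
from h import *
p=handle('black');save(p,'w18.png',1.4)"
```

```text
[388.3 233.2 131.2] -89.97
blob [251, 89, 56, 166, 4493]
 hole 265 99 25 24 tool x,z [-83.5  -1.8]
  row 89 w 18 tool [-101.2   -1.4]
  row 104 w 28 tool [-88.8  -1.8]
  row 119 w 30 tool [-76.5  -1.8]
  row 134 w 23 tool [-64.2  -1.8]
  row 149 w 23 tool [-51.8  -1.8]
  row 164 w 23 tool [-39.2  -1.8]
  row 179 w 23 tool [-26.5  -1. ]
  row 194 w 23 tool [-13.5  -1. ]
  row 209 w 21 tool [-0.2 -1. ]
  row 224 w 22 tool [13.5 -0.6]
  row 239 w 50 tool [27.7  0.3]
  row 254 w 56 tool [42.4 -0.6]
blob [0, 174, 13, 81, 812]
  row 174 w 2 tool [ -41.8 -309.1]
  row 189 w 11 tool [ -24.4 -305.2]
  row 204 w 10 tool [  -7.  -311.5]
  row 219 w 10 tool [  11.  -317.6]
  row 234 w 9 tool [  29.9 -325.7]
  row 249 w 10 tool [  49.7 -332.8]
```

>>> arm_command([
  [0.0015,0.03,-0.0012,0],
  [0,0.035,0,0],
  [0,0.03,0,0],
  [0,0.02,0,0],
  [0,0,0,0],
])

```text
time: 45.25
tool_pos: [384.5, 233.4, 13.6]
tcp_rot: [-1.569, -0.004, -3.141]
contact_force: [-0.1, 0.0, 0.5]
grip_width: 51.8
```

>>> arm_command([
  [0,0.003,0,0],
  [0,0.002,0,0],
  [0,0,0,0],
  [0,0,0,0],
  [0,0,0,0],
], claw=150)

```text
time: 45.75
tool_pos: [385.9, 233.9, 11.3]
tcp_rot: [-1.571, 0.001, -3.141]
contact_force: [-1.2, -0.8, -0.1]
grip_width: 37.6
```

>>> arm_command([
  [0,0.0018,0,0],
  [0,0,0,0],
  [0,0,0,0],
  [0,0,0,0],
  [0,0,0,0],
], claw=255)

```text
time: 46.25
tool_pos: [385.5, 233.7, 8.9]
tcp_rot: [-1.571, -0.0, -3.141]
contact_force: [-1.1, -0.5, -0.4]
grip_width: 19.8
```

>>> arm_command([
  [0,-0.03,0,0],
  [0,-0.04,0,0],
  [0,-0.04,0,0],
  [0,-0.04,0,0],
  [0,-0.045,0,0],
])

```text
time: 46.75
tool_pos: [384.8, 233.5, 205.1]
tcp_rot: [-1.57, -0.001, -3.141]
contact_force: [0.5, -0.0, -1.5]
grip_width: 20.0
```

>>> arm_command([
  [0,0,0,-8.48],
  [0,0,0,-8.48],
  [0,0,0,-8.48],
  [0,0,0,-8.48],
  [0,0,0,-8.48],
])

```text
time: 47.25
tool_pos: [385.3, 233.7, 203.8]
tcp_rot: [-1.571, -0.001, -2.395]
contact_force: [-0.4, -0.6, -0.8]
grip_width: 19.3
```

>>> arm_command([
  [0,0,0,-8.48],
  [0,0,0,0],
  [0,0,0,0],
])

```text
time: 47.55
tool_pos: [385.4, 233.7, 203.8]
tcp_rot: [-1.571, -0.0, -2.257]
contact_force: [0.2, 0.0, -1.1]
grip_width: 19.6
```

```bash
python3 -c "
from h import *
o=bot.get_obs();print(o['tool_pos'],psi(o),o['grip_width'])
plan(498.6,423.5,205,-39.1,step=35)"
```

```text
[385.43340077 233.73075155 203.81813777] -39.33675365311843 19.58673916076971
  twist 1 x [0,0,0,-0.24]
  shift 7 x [-0.0312, -0.0002, -0.0046] total [-218.6, -1.2, -31.9]
```

>>> arm_command([
  [-0.0312,0,-0.0046,-0.2],
  [-0.0312,0,-0.0046,0],
  [-0.0312,0,-0.0046,0],
  [-0.0312,0,-0.0046,0],
  [-0.0312,0,-0.0046,0],
])

```text
time: 48.05
tool_pos: [466.2, 370.6, 203.6]
tcp_rot: [-1.571, -0.001, -2.254]
contact_force: [0.2, -0.6, -0.7]
grip_width: 19.3
```

>>> arm_command([
  [-0.0312,0,-0.0046,0],
  [-0.0312,0,-0.0046,0],
  [0,0.015,0,0],
  [0,0.01,0,0],
  [0,0,0,0],
])

```text
time: 48.55
tool_pos: [496.6, 423.0, 176.6]
tcp_rot: [-1.572, -0.005, -2.252]
contact_force: [-0.9, -0.2, -1.7]
grip_width: 19.9
```

>>> arm_command([
  [0,0,0,0],
  [0,0,0,0],
  [0,0,0,0],
])

```text
time: 48.85
tool_pos: [498.0, 423.8, 180.0]
tcp_rot: [-1.57, 0.001, -2.251]
contact_force: [-0.6, -0.6, -1.7]
grip_width: 19.8
```

```bash
python3 -c "
from h import *
p=eyepeg('black');ascii_(p,(246,76,310,136))"
```

```text
[498.  423.8 180. ] -38.95 19.8 [-0.6 -0.6 -1.7]
hole 277.5 104.0 39 38 mm/px 0.468
 brass z -4.0 4.9  x(down+) -8.9 7.5 n 594
76 gggkkkkkkkkkkkkkkkkkkkkkkkkkkkkkkkkkkkkkkkkkkkkkkkkkkkkkkkkkgggg
78 gkkkkkkkkkkkkkkkkkkkkkkkkkkkkkkkkkkkkkkkkkkkkkkkkkkkkkkkkkkkkggg
80 kkkkkkkkkkkkkkkkkkkkkkkkkkkkkkkkkkkkgkkkkkkkkkkkkkkkkkkkkkkkkkkk
82 kkkkkkkkkkkkkkkkgkkkkkkkkkkkkkkkkkkkkkkkkkkkkkkkkkkkkkkkkkkkkkkk
84 kkkkkkkkkkkkkkkkkkkkkkgkkkkkkkkkgkkkkkkkkkkkkkkkkkkkkkkkkkkkkkkk
86 kkkkkkkkkkkkkkkkkkgkkgggbbbbbbbbbbbbbbbbkkkkkkkkkkkkkkkkkkkkkkkk
88 kkkkkkkkkkkkkkkkkkkkggggbbbbbbbbbbbbbbbbbogkkkkkkkkkkkkkkkkkkkkk
90 kkkkkkkkkkkkkkkkkkggggggbbbbbbbbbbbbbbbbbogggkkkkkkkkkkkkkkkkkkk
92 kkkkkkkkkkkkkkkggggggggobbbbbbbbbbbbbbbbboggggggkkkkkkkkkkkkkkkk
94 kkkkkkkkkkkkkggggggggggobbbbbbbbbbbbbbbbbbgggggggkkkkkkkkkkkkkkk
96 kkkkkkkkkkkkgggggggggggbbbbbbbbbbbbbbbbbbbgggggggggkkkkkkkkkkkkk
98 kkkkkkkkkkgkgggggggggggbbbbbbbbbbbbbbbbbbbgggggggggkkkkkkkkkkkkk
100 kkkkkkkkkkkkgggggggggggbbbbbbbbbbbbbbbbbbbgggggggggkkkkkkkkkkkkk
102 kkkkkkkkkkkkgggggggggggbbbbbbbbbbbbbbbbbbbgggggggggkkkkkkkkkkkkk
104 kkkkkkkkkkkkggg
[... 384 characters left out ...]
kkkkkkkkkk
116 kkkkkkkkkkkkkkkkkgggggggobbbbbbbbbbbbbbboggggggkkkkkkkkkkkkkkkkk
118 kkkkkkkkkkkkkkkkkkkgggggggobbbbbbbbbbbbggggggkkkkkkkkkkkkkkkkkkk
120 kkkkkkkkkkkkkkkkkkkgkgggggggggoobooggggggggkkkkkkkkkkkkkkkkkkkkk
122 kkkkkkkkkkkkkkkkkkkkkgggggggggggggggggggkkkkkkkkkkkkkkkkkkkkkkkk
124 kkkkkkkkkkkkkkkkkkkkkkkkkkkkkkkkkkkkkkkkkkkkkkkkkkkkkkkkkkkkkkkk
126 kkkkkkkkkkkkkkkkkkkkkkkkkkkkgkkkkkkkkgkkkkkkkkkkkkkkkkkkkkkkkkkk
128 kkkkkkkkkkkkkkkkkkkkkkkkkkkkkkkkkkkkkkkkkkkkkkkkkkkkkkkkkkkkkgkg
130 ggkkkkkkkkkkkkkkkkkkkkkkkkkkkkkkkkkkkkkkkkkkkkkkkkkkkkkkkkkkkggg
132 ggggkkkkkkkkkkkkkkkkkkkkkkkkkkkkkkkkkkkkkkkkkkkkkkkkkkkkkkkggggg
134 ggggggkkkkkkkkkkkkkkkkkkkkkkkkkkkkkkkkkkkkkkkkkkkkkkkkkkkggggggg
```

>>> arm_command([
  [0.0037,0,0.0004,0],
  [0,0.005,0,0],
  [0,0.0045,0,0],
  [0,0,0,0],
  [0,0,0,0],
])

```text
time: 49.4
tool_pos: [495.6, 420.7, 169.0]
tcp_rot: [-1.571, -0.001, -2.25]
contact_force: [0.5, -0.9, -0.3]
grip_width: 19.3
```

```bash
python3 -c "
from h import *
p=eyepeg('black')"
```

```text
[495.6 420.7 169. ] -38.9 19.3 [ 0.5 -0.9 -0.3]
hole 277.5 104.0 39 38 mm/px 0.468
 brass z -4.4 5.4  x(down+) -8.9 4.2 n 502
```

Nearly the same as the comb (tip bottom +4.2 mm, z centred), so I follow the peg down the same way.

>>> arm_command([
  [-0.001,0.0035,0.0004,0],
  [-0.0017,0.003,0,0],
  [0,0,0,0],
  [0,0,0,0],
])

```text
time: 49.85
tool_pos: [497.7, 422.6, 162.7]
tcp_rot: [-1.571, -0.0, -2.25]
contact_force: [0.5, -0.5, -1.8]
grip_width: 19.5
```

>>> arm_command([
  [-0.0017,0.003,0,0],
  [-0.0017,0.003,0,0],
  [0,0,0,0],
  [0,0,0,0],
])

```text
time: 50.25
tool_pos: [499.8, 425.2, 156.7]
tcp_rot: [-1.571, -0.0, -2.25]
contact_force: [0.3, -0.7, -0.7]
grip_width: 19.6
```

```bash
python3 -c "
from h import *
p=eyepeg('black');ascii_(p,(246,76,310,136),4)"
```

```text
[499.8 425.2 156.7] -38.9 19.6 [ 0.3 -0.7 -0.7]
hole 277.5 106.0 39 42 mm/px 0.444
 brass z -5.1 5.1  x(down+) -9.3 9.3 n 826
76 gggkgkkkkkkkkkkkkkkkkkkkkkkkkkkkkkkkkkkkkkkkkkkkkkkkkkkkkkkkgggg
80 kgkkkkkkkkkkkkkkkkkkkkkkkkkkkgkgkkkkkkkkkkkkkkkkkkkkkkkkkkkkkkkk
84 kkkkkkkkkkgkkkkkkkkkkkkkkkkkkkkkkkkgkkkkkkkkkkkkkkkkkkkkkkkkkkkk
88 kkkkkkkkkkkkkkkkkkkkggbbbbbbbbbbbbbbbbbbbbgkkkkkkkkkkkkkkkkkkkkk
92 kkkkkkkkkkkkkkkggggggobbbbbbbbbbbbbbbbbbbbggggggkkkkkkkkkkkkkkkk
96 kkkkkkkkkkkkgggggggggbbbbbbbbbbbbbbbbbbbbbgggggggggkkkkkkkkkkkkk
100 kgkkkkkkkkkkgggggggggbbbbbbbbbbbbbbbbbbbbbggggggggggkkkkkkkkkkkk
104 kkkkkkkkkkkkggggggggobbbbbbbbbbbbbbbbbbbbbbggggggggkkkkkkkkkkkkk
108 kkkgkkkkkgkkggggggggbbbbbbbbbbbbbbbbbbbbbbbggggggggkkkkkkkkkkkkk
112 kkkkkkkkkkgkggggggggbbbbbbbbbbbbbbbbbbbbbbbgggggggkkkkkkkkkkkkkk
116 kkkkkkkkkkkkkkkkggggbbbbbbbbbbbbbbbbbbbbbbbgggkkkkkkkkkkkkkkkkkk
120 kkkkkkkkkkkgkkkkkkgkgbbbbbbbbbbbbbbbbbbbbbkkkkkkkkkkkkkkkkkkkkkk
124 kkkkkkkkkkkkkkkkkkkkkkkkbbbbbbbbbbbbbbbkkkkkkkkkkkkkkkkkkkkkkkkk
128 kkkkkkkkkkkkkkkkkkkkkkkkkkkkkkkkkkkkkkkkkkkkgkkkkkkkkkkkkgkkkkkg
132 ggggkkkkkkkkkkkkkkkkkkkkkkkkkkkkkkkkkkkkkkkkkkkkkkkkkkkkkkkggggg
```

Peg is through. Release, back off, and check everything with all cameras.

>>> arm_command([
  [0,0,0,0],
  [0,0,0,0],
  [0,0,0,0],
  [0,0,0,0],
  [0,0,0,0],
], claw=130)

```text
time: 50.8
tool_pos: [499.9, 425.3, 157.0]
tcp_rot: [-1.571, 0.0, -2.25]
contact_force: [-0.2, 0.5, 0.6]
grip_width: 44.7
```

>>> arm_command([
  [0,-0.03,0,0],
  [0,-0.045,0,0],
  [0,-0.045,0,0],
  [0.02,-0.03,0.02,0],
  [0.04,0,0.02,0],
])

```text
time: 51.3
tool_pos: [495.4, 354.9, 311.6]
tcp_rot: [-1.567, 0.01, -2.248]
contact_force: [0.1, -0.6, 0.3]
grip_width: 45.1
```

>>> arm_command([
  [0.04,0,0.03,0],
  [0.04,0,0.03,0],
  [0,0,0,0],
  [0,0,0,0],
])

```text
time: 51.7
tool_pos: [490.0, 252.7, 307.6]
tcp_rot: [-1.571, 0.001, -2.252]
contact_force: [0.7, 0.8, -0.1]
grip_width: 44.9
```

```bash
python3 - <<'E'
from h import *
o=bot.get_obs();print(o['tool_pos'])
ims=[]
for n in('scene','side'):
    q=vision.capture(n)
    for k in('wide_comb','round_mirror','paddle_brush','palette_a','spent_palette','compact','powder_tin','blush_box','phone','cream_jar'): print(n,k,[(cam2w(q,d['xyz']).round().tolist(),round(d['confidence'],2)) for d in vision.find_in(q,k)[:4] if d['confidence']>.4])
    im=q['img'][...,::-1]
    ims.append(cv2.resize(im[150:330,110:500] if n=='scene' else im[140:420,50:410],(780,360) if n=='scene' else (310,240),interpolation=cv2.INTER_CUBIC))
b=np.zeros((240,780,3),'uint8');b[:,:310]=ims[1]
w=vision.capture('wrist')['img'][...,::-1];b[:,330:650]=cv2.resize(w,(320,240))
cv2.imwrite('pics/final.png',np.vstack([ims[0],b]))
E
```

```text
[490.03966784 252.73033391 307.56166312]
scene wide_comb [([571.0, 376.0, 99.0], 0.62)]
scene round_mirror [([634.0, 318.0, 99.0], 0.75), ([642.0, 386.0, 109.0], 0.62), ([675.0, -368.0, 49.0], 0.45)]
scene paddle_brush [([500.0, 416.0, 96.0], 0.7)]
scene palette_a [([430.0, -582.0, 11.0], 0.85), ([623.0, -170.0, 22.0], 0.66), ([623.0, -239.0, 23.0], 0.64)]
scene spent_palette []
scene compact [([332.0, 306.0, 19.0], 0.81), ([516.0, -389.0, 16.0], 0.58)]
scene powder_tin [([318.0, 401.0, 33.0], 0.73)]
scene blush_box [([399.0, 117.0, 25.0], 0.66)]
scene phone [([310.0, -370.0, 8.0], 0.65)]
scene cream_jar [([674.0, -369.0, 50.0], 0.93), ([639.0, 383.0, 109.0], 0.63), ([624.0, -240.0, 24.0], 0.55)]
side wide_comb [([565.0, 381.0, 99.0], 0.88)]
side round_mirror [([625.0, 319.0, 97.0], 0.57)]
side paddle_brush [([493.0, 421.0, 97.0], 0.79)]
side palette_a [([612.0, -233.0, 19.0], 0.74), ([607.0, -162.0, 25.0], 0.73), ([410.0, -575.0, 13.0], 0.72)]
side spent_palette [([498.0, -379.0, 19.0], 0.67)]
side compact [([316.0, 321.0, 21.0], 0.78)]
side powder_tin [([297.0, 410.0, 32.0], 0.84)]
side blush_box []
side phone [([299.0, -358.0, 6.0], 0.9)]
side cream_jar [([645.0, -354.0, 34.0], 0.7)]
```

View pics/final.png

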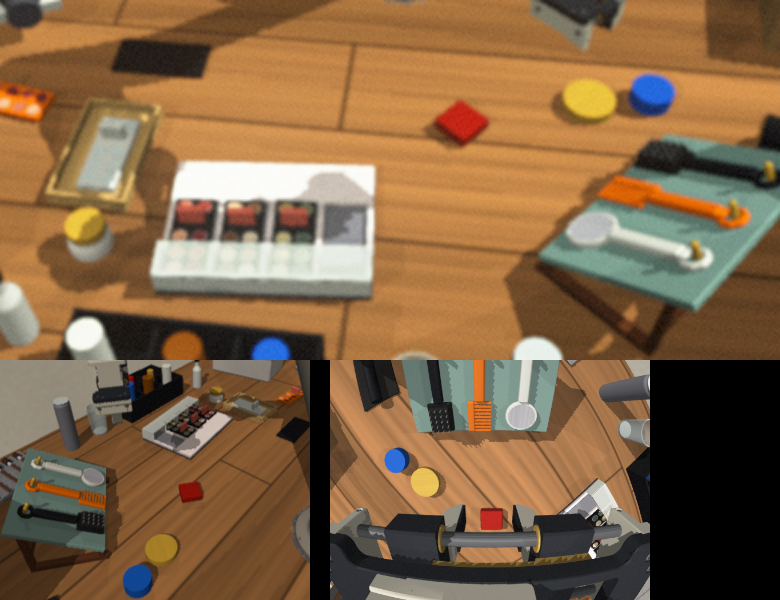

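```bash
python3 -c "
from h import *
print(job.close_job(),bot.get_obs()['time'])"
```

```text
the job is handed in; nothing more can be done
the job is handed in; nothing more can be done
```

The make-up station is ready and I handed the job in at about 52 s of the 210 s allowed; the hand-in reports no verdict.

- **Palettes:**
  - The spent white palette lies flat in the refill tray.
  - The red palette is in bay 1 and the beige one in bay 2, counting from the dock's -y side. No mauve palette was there.
  - The kept palette was left in bay 3, and I left the orange look-alike alone.
- **Hair tools:** The mirror hangs on peg 1, the comb on peg 2 and the brush on peg 3, all straight with their heads down the slope.
- **Last checks:** The final pictures show all three tools on their pegs with heads at about z 97–99 mm, and the palettes in a row in the dock. The bystanders are where they started, within the accuracy of the camera networks. The arm stands clear.
- **Seating:** I judged this from height and force, not from a direct measurement. The red palette stopped 7 mm below where it first touched the deck, and the beige one touched the pocket floor at the height I expected.
- **What disagreed:**
  - The red palette slipped about 5 mm in the grip before it was inserted. I pressed it with about 30 N before I knew it was already home.
  - The mirror's first approach to its peg was about 6 mm off because the arm had not settled. I corrected it before lowering.
  - In the last pass the networks missed the spent palette in one camera and gave a few stray detections, such as a second "mirror" on the stand.

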